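# Cover the shaker rack and lock the keeper bar

### The arm

A 7-joint arm with a two-finger parallel gripper is mounted at the origin on the work surface. World frame = base frame: x ahead of the robot, y to its left, z up, the work surface at z = 0. Lengths are in m, angles in degrees, forces in N, time in s.
With the tool pointing down it reaches from about 0.425 to 0.875 m from the base axis. Payload 4.7 kg.
Tool frame: the origin (TCP) lies midway between the tips of the shut fingers; the grasp point (between the pads) lies 19 mm behind it (env.grip_depth is the distance from the TCP to the grasp point, in m); z points along the fingers, y is the line along which they close (so a half turn about z gives the same grasp; the last joint's range is limited). The gripper opens to 87 mm and grips with 3 to 60 N. Pads are 19 mm wide; open, the fingers measure 117 mm over their backs; the gripper's body (75 mm by 190 mm) begins 51 mm behind the grasp point.
Start: joints at [64.635, 18.392, -4.016, 83.108, 1.295, 78.541, -3.26], TCP at [0.287, -0.583, 0.223] pointing down, gripper open.
Joint ranges: [-163.93, 163.93], [-17.29, 119.83], [-79.2, 71.16], [3.27, 140.29], [-89.18, 269.18], [5.43, 117.66], [-154.24, 154.24]. Speed limits (degrees/s): [147.25, 147.25, 180, 180, 180, 180, 180].

### API

Orientations are given as [roll, pitch, yaw] about the fixed x, y, z axes, in that order (R = Rz(yaw) Ry(pitch) Rx(roll)).
In Python, from cell import get_obs, optics, env, nets gives the robot as it stands.
- The arm moves only by the shell command python3 -m creep 'ROWS' [FORCE]. ROWS is JSON, a list of rows, each an object of numbers: "wx", "wy", "wz": the turn, a rotation vector about the tool's x, y, z in degrees; "tx", "ty", "tz": the shift along the tool's x, y, z in mm; "gripper": the opening, from -1 (shut) to 1 (fully open). A call has 1 to 5 rows; each row is the pose to reach, as a shift and turn from the pose commanded when the call began, along the tool's axes at that moment; what a row does not reach only later rows make up. A row lasts 1/12 s, in which the tool goes at most 41.7 mm and 7.16 degrees, less where a joint would pass 70% of its speed; a pose out of reach is approached as far as the arm can. A call with a gripper value outside its range is refused whole. The fingers move at their own pace and stop on an object; FORCE is the grip in N (left out, the last holds). Time passes only in rows, so rows that repeat a pose let the fingers close. It gives the time, the measured TCP pose, the force, the opening and the grip force at its end, in the units of the state.
- get_obs(): the state, without advancing time (a new reading comes with each control period).
- optics.read_camera(name): name is "scene" or "top"; returns (picture, depth): 400x640x3 uint8, red, green, blue; 400x640 float32, m along the optical axis (not along the pixel's ray), 0 where there is no reading.
- optics.camera_info(name): a dict with "fovy" (degrees; the focal length in pixels is half the picture's height over the tangent of half this angle, whatever the lens; pixels are square), "cx", "cy" (the principal point, pixels), "R" (3x3) and "t" (3): a world point X has camera coordinates R X + t. Camera axes: x right, y down, z forward; pixel columns grow to the right and rows downward; lengths in m; the calibration is good to about 2 mm. A picture is of the moment at which its call begins. camera_info takes no time and is no camera call.
- env.sign_off(): hands the job in; it is judged then, once.
Trained networks look in the newest picture that a camera, given by its name, has taken for a name from the list of things; names that differ only in an ending like _2 or _b are one class to them, and where a whole thing is asked for, a point or a joint stands for the part that bears it (a point fixed in the world has none). Each returns a list of dicts, best first, with "confidence" (0 to 1); they miss things now and then, are a little off and sometimes report something else, mostly with a low value. They report only what shows in the picture. A call takes as long as a camera call. They do not tell look-alikes from the thing itself.
- nets.look_for(query, camera): "point" ([x, y, z] in m, in world coordinates, good to about 4 mm: the middle of the surface that is visible of it).
- nets.place_of(query, camera): "point" ([x, y, z] in m, in world coordinates, good to about 4 mm: a listed point, or the origin of a listed thing).
The state is a dict: "time_s": time; "qpos": joint angles; "joint_velocities": joint speeds; "effort": joint torques, N m; "tool_pos": TCP position; "tool_rot": TCP orientation; "force": force on the tool from outside, world axes, zero at the start; "wrist_torque": the same for the moment, N m; "grip_width": finger opening in m; "grasp_force": force on a finger pad.
Only numpy, scipy, OpenCV 4.12 (cv2) and the standard library are available. Lean on these libraries where they do the work, as an engineer would, in place of code of your own. Each camera call takes 0.05 s, during which the arm holds its last target. There are 200 camera calls.

### The job

Get the pink tube rack ready for the shaker: take the white hold-down plate off its sloped stand, set it down gently (do not drop it) flat on the rack with all four edges flush and let go of it, then swing the steel keeper bar shut over the plate until it clicks home. Leave everything else on the bench where it is.

Things in the scene. Friction and masses are not known exactly. Their poses are not given: they have to be found in the camera images.
- plate: White plate 66 (x) x 96 (y) x 6 mm, 100-220 g, blue bar handle in the middle of its top: 14 (x) x 50 (y) mm, rising 30 mm above the top face (to z = 36). Origin: centre of its underside; z out of the top. Starts on the stand, z leaning 35 degrees (0.61 rad) from vertical towards the stand's low front, x up the slope, a 5 mm lip under its low edge. A half turn gives the same part.
- stand: Fixed grey stand, low front at its -x, base 145 x 130 mm, origin at bench level. Holds the plate. An empty wire shelf (130 mm wide, steel wires 6 mm thick, underside 156 mm above the bench) covers x = 6 to 83 mm, on posts at x = 80, y = +-56 mm. The plate's handle top lies at about x = -24, z = 76 mm, so the hand must come in and leave leaning along the plate's own normal.
- rack_top (a point): Centre of the pink rack's level top: fixed block, 66 mm along this x, 96 mm along y, top 51 mm above the bench, tube caps flush with it. The plate's underside centre belongs here, its x along this x (either way). Base plate 110 x 160 mm. Keeper posts at x = 28, y = 64 (hinge, to 20 mm above the rack top) and y = -64 mm (catch), clear of the plate.
- keeper (a joint): Keeper bar angle (rad): 0 = shut, along the rack's -y over the plate's +x edge; grows as it opens towards the rack's +x (counter-clockwise from above), to 1.6. Starts 1.1 to 1.5. Swings level, friction about 0.5 N at the knob, stays where left. From 0.10 to 0.05 a spring ball resists (about 3 N at the knob); below that the ball drives it to the stop at 0.
- keeper_hinge (a point): On the steel keeper bar's vertical hinge axis, at the height of the bar's top, 67.5 mm above the bench. The bar is 132 mm long, 11 mm wide, 8 mm thick; its underside passes 2.5 mm above the top face of the seated plate.
- knob (a point): Middle of the red upright knob on the keeper bar, 100 mm from the hinge axis: a cylinder 14 mm across, 26 mm tall, on the bar's top; this point is 80.5 mm above the bench, the knob's top 93.5 mm. The frame turns with the bar: +x is the opening direction.
- dish_a: Small clear dish, 56 mm across, 16 mm high; bystander. Origin under its centre.
- dish_b: Clear dish, 60 mm across, 17 mm high; bystander. Origin under its centre.
- tip_box: Orange pipette tip box 85 x 125 x 58 mm; bystander. Origin under its centre.
- canister: Steel canister 72 mm across, 112 mm high; bystander. Origin under its centre.
- wash_bottle: White bottle with blue cap, 64 mm across, about 160 mm high; bystander. Origin under its centre.
- tube_block: Green tube block 90 x 130 x 30 mm with a few tubes to 44 mm; bystander. Origin under its centre.
- brush: Lying hand brush 170 mm long; bystander.
- jar: Amber jar 50 mm across, 70 mm high; bystander. Origin under its centre.
There are look-alikes about, which are no part of the job. What is shaped like the part that bears rack_top but orange is not meant.

How it is judged:
By the outcome, as a careful person would: the job done as asked, in the order asked, and still so for the second after the job is handed in, with the robot touching nothing.
It also fails if it takes over 58 s, if anything falls off the work surface, if the arm or the gripper's body presses on something with over 40 N, if the wrist force passes 120 N, or if a joint passes its speed limit or range.

## Working session

There is one attempt and no reset: what is moved stays moved. The work goes in short steps, Python scripts to look and compute and a shell command to move; the robot and the scene stay as the last step left them, time stands still between calls to the robot, and variables do not carry over. Pictures are saved under pics/ and viewed, at most 10 in all, crops included, and the job is handed in when it is done.

```bash
mkdir -p pics; ls
cat > h.py <<'E'
import numpy as np,cv2
from scipy.spatial.transform import Rotation as Ro
from cell import get_obs, optics, env, nets
def cloud(n):
    p,d=optics.read_camera(n); c=optics.camera_info(n)
    f=p.shape[0]/2/np.tan(np.radians(c['fovy'])/2)
    v,u=np.mgrid[:p.shape[0],:p.shape[1]]
    X=np.stack([(u-c['cx'])/f*d,(v-c['cy'])/f*d,d],-1)
    W=(X-np.array(c['t']))@np.array(c['R'])
    W[d==0]=np.nan
    return p,W
E
python3 - <<'E'
from h import *
for n in('scene','top'):
    p,W=cloud(n); cv2.imwrite(f'pics/{n}0.png',p[...,::-1]); np.savez(f'{n}0.npz',p=p,W=W)
    print(n,{k:np.round(v,3).tolist() for k,v in optics.camera_info(n).items() if not isinstance(v,str)})
    for q in('plate','stand','rack_top','keeper_hinge','knob'):
        print(q,[(np.round(r['point'],3).tolist(),round(r['confidence'],2)) for r in nets.place_of(q,n)])
print(get_obs())
E
```

```text
pics
scene {'fovy': 44.853, 'cx': 313.859, 'cy': 196.39, 'R': [[0.69, 0.724, 0.01], [0.395, -0.364, -0.844], [-0.607, 0.586, -0.536]], 't': [-0.345, -0.117, 1.671]}
plate [([0.518, 0.212, 0.045], 0.82)]
stand [([0.518, 0.212, 0.0], 0.9), ([0.579, -0.477, -0.005], 0.45)]
rack_top [([0.77, -0.288, 0.053], 0.76), ([0.481, -0.22, 0.05], 0.73), ([0.241, -0.27, 0.053], 0.57), ([0.644, 0.404, 0.003], 0.29)]
keeper_hinge [([0.806, -0.229, 0.068], 0.67), ([0.522, -0.163, 0.071], 0.6), ([0.293, -0.22, 0.066], 0.54), ([0.412, 0.006, -0.0], 0.29)]
knob [([0.611, -0.22, 0.079], 0.73), ([0.794, -0.327, 0.079], 0.69), ([0.256, -0.318, 0.079], 0.65)]
top {'fovy': 52.662, 'cx': 321.547, 'cy': 194.231, 'R': [[0.016, -1.0, 0.019], [-0.982, -0.019, -0.186], [0.186, -0.015, -0.982]], 't': [-0.031, 0.537, 1.061]}
plate [([0.509, 0.206, 0.048], 0.55), ([0.37, -0.418, 0.0], 0.52)]
stand [([0.517, 0.212, -0.002], 0.63)]
rack_top [([0.482, -0.225, 0.055], 0.94), ([0.243, -0.272, 0.052], 0.85), ([0.768, -0.286, 0.05], 0.69), ([0.511, 0.204, 0.05], 0.53)]
keeper_hinge [([0.292, -0.228, 0.068], 0.69), ([0.522, -
[... 194 characters left out ...]
s': 0.6, 'qpos': array([64.6357232 , 18.39001482, -4.01566735, 83.10593823,  1.29381179,
       78.54201783, -3.25951254]), 'joint_velocities': array([ 0.09416672,  0.09069714, -0.08799879, -0.06628846, -0.10346215,
        0.08033379,  0.15495329]), 'effort': array([-2.71179997e-04, -4.90801406e+01, -4.02882909e-01, -3.12611282e+01,
       -6.36408711e-02,  3.38021165e-02,  2.00136986e-05]), 'tool_pos': array([ 0.2866834 , -0.58339365,  0.22262227]), 'tool_rot': array([1.79992907e+02, 1.70999865e-03, 2.61728780e+01]), 'force': array([ 0.06830963, -0.55903895,  0.27694463]), 'wrist_torque': array([ 0.0006964 , -0.02749465,  0.01039571]), 'grasp_force': 0.0, 'grip_width': 0.08702064123812593}
```

View pics/scene0.png

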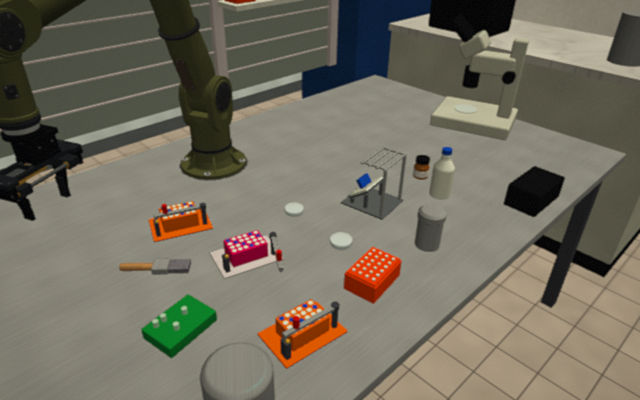

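View pics/top0.png

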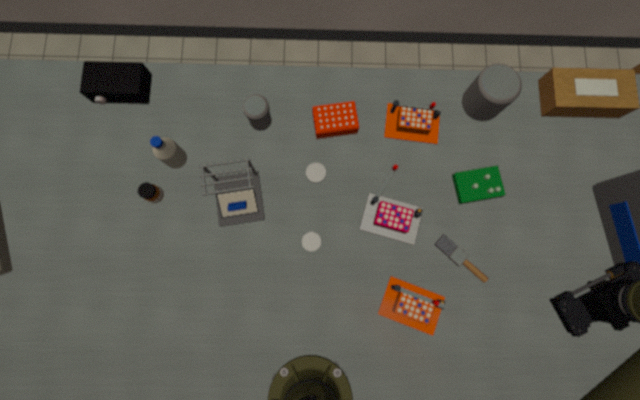

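The top picture has three candidates: a pink rack on a white base at (396,217), and orange ones at (412,121) and (413,305). The pink one is the rack asked for, since orange is ruled out. The plate, with its blue handle, is on the stand at (237,205). I'll confirm the rack in a crop and fit poses from depth.

Run:
```python
from h import *
def show(m,P):
    return P[m]
crops=[]
for n in('scene','top'):
    z=np.load(f'{n}0.npz');p,W=z['p'],z['W'];hsv=cv2.cvtColor(p,cv2.COLOR_RGB2HSV)
    H,S,V=[hsv[...,i].astype(int) for i in range(3)]
    near=lambda x,y,r:np.hypot(W[...,0]-x,W[...,1]-y)<r
    # rack top: everything z 45..57 near
    m=near(.482,-.222,.062)&(abs(W[...,2]-.051)<.006)
    r=cv2.minAreaRect((W[m][:,:2]*1000).astype(np.float32)); print(n,'rack',m.sum(),r,np.median(W[m][:,2]))
    m=near(.482,-.222,.12)&(abs(W[...,2])<.012)&(V>150)&(S<60)
    if m.sum()>20: print(n,'base',m.sum(),cv2.minAreaRect((W[m][:,:2]*1000).astype(np.float32)))
    m=near(.61,-.218,.04)&((H<8)|(H>172))&(S>120)&(W[...,2]>.04); print(n,'knob',m.sum(),W[m].mean(0),W[m].min(0),W[m].max(0))
    # stand
    g=near(.515,.21,.11)
    b=g&(H>100)&(H<130)&(S>120)&(W[...,2]>.02)
    print(n,'handle',b.sum(),np.round(np.median(W[b],0),4),cv2.minAreaRect((W[b][:,:2]*1000).astype(np.float32)))
    w=g&(V>130)&(S<70)&(W[...,2]>.015)&(W[...,2]<.11)
    Q=W[w]; 
    c=np.median(Q,0); 
    for _ in range(4):
        u,s,vt=np.linalg.svd(Q-Q.mean(0),full_matrices=False); nn=vt[2]*np.sign(vt[2,2]); k=abs((Q-Q.mean(0))@nn)<.004; Q=Q[k] if k.sum()>20 else Q
    print(n,'plate',w.sum(),len(Q),Q.mean(0),nn,'lean',np.degrees(np.arccos(nn[2])),'az',np.degrees(np.arctan2(-nn[1],-nn[0])),Q.min(0),Q.max(0))
    m=g&(abs(W[...,2])<.012)&(V<105)&(S<60); print(n,'sbase',m.sum(),cv2.minAreaRect((W[m][:,:2]*1000).astype(np.float32)))
    m=near(.518,.212,.15)&(abs(W[...,2]-.16)<.012); print(n,'shelf',m.sum(),cv2.minAreaRect((W[m][:,:2]*1000).astype(np.float32)) if m.sum()>5 else 0)
    crops.append(p)
a=cv2.resize(crops[1][170:260,340:450],(440,360),interpolation=3);b=cv2.resize(crops[1][150:240,190:280],(360,360),interpolation=3)
cv2.imwrite('pics/crop.png',np.hstack([a,b])[...,::-1])
```

```text
scene rack 636 ((483.1877136230469, -224.49380493164062), (96.34603118896484, 69.39502716064453), 74.26380157470703) 0.049276693169711616
scene base 635 ((460.6045837402344, -214.8097381591797), (164.3457794189453, 156.32620239257812), 75.19116973876953)
scene knob 60 [ 0.61388744 -0.22181105  0.08377668] [ 0.60609193 -0.22758956  0.06865407] [ 0.61948757 -0.21397525  0.09510593]
scene handle 121 [0.5037 0.1995 0.0674] ((502.1731262207031, 202.85923767089844), (22.696680068969727, 56.51504898071289), 10.755722045898438)
scene plate 134 124 [0.52058484 0.20155429 0.05772397] [-0.54159955 -0.09003939  0.83580072] lean 33.30069355410121 az 9.438935083126202 [0.47850351 0.15583694 0.02691217] [0.54613545 0.25517069 0.07213947]
scene sbase 862 ((533.3445434570312, 212.0198516845703), (145.9190673828125, 134.22705078125), 11.412145614624023)
scene shelf 336 ((559.0035400390625, 216.70379638671875), (79.18195343017578, 136.81942749023438), 9.901113510131836)
top rack 796 ((480.49395751953125, -221.3617706298828), (96.07728576660156, 65.9718246459961), 75.14559936523438) 0.04851779173622094
top knob 24 [ 0.60991882 -0.21800992  0.08877123] [ 0.60245613 -0.22597046  0.06384238] [ 0.6241838  -0.21166217  0.09513573]
top handle 115 [0.4966 0.2056 0.0735] ((499.2620544433594, 205.4559326171875), (20.553020477294922, 46.75645065307617), 10.805190086364746)
top plate 465 448 [0.51342355 0.20723538 0.05373915] [-0.56191605 -0.09605172  0.8215987 ] lean 34.754848561446224 az 9.700163707797241 [0.47733252 0.16043241 0.03015981] [0.53975819 0.2559302  0.07084927]
top sbase 2221 ((515.56640625, 210.68443298339844), (215.9788360595703, 218.56153869628906), 52.10858917236328)
top shelf 615 ((558.2574462890625, 219.7089080810547), (79.22462463378906, 130.81259155273438), 10.050686836242676)
```

View pics/crop.png

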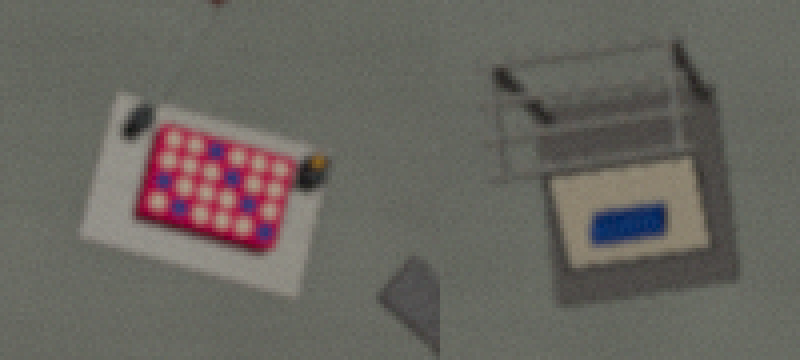

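The crop confirms the pink rack with its open keeper at crop (215,190), and the plate with its blue handle at (630,222). I'll grip the handle along its 50 mm length, which keeps the 190 mm body clear of the shelf.

```bash
cat > go.py <<'E'
import sys
from h import *
# usage: go.py x y z(mm) yaw tilt  -> tool x=Rz(yaw) heading, tilt>0 leans z towards +heading
x,y,z,yaw,tilt=map(float,sys.argv[1:6])
o=get_obs(); R0=Ro.from_euler('xyz',o['tool_rot'],degrees=True)
R=Ro.from_euler('z',yaw,degrees=True)*Ro.from_euler('x',180,degrees=True)*Ro.from_euler('y',tilt,degrees=True)
d=R0.inv().apply(np.array([x,y,z])-o['tool_pos']*1000); w=(R0.inv()*R).as_rotvec(degrees=True)
print('t',np.round(d,1),'w',np.round(w,2),'tool z',R.apply([0,0,1]).round(2),'now',np.round(o['tool_pos']*1000,1),np.round(o['tool_rot'],2),'F',np.round(o['force'],1),'T',round(o['time_s'],2),'grip',o['grip_width'])
E
python3 go.py 450 -300 260 10 0; python3 go.py 450 200 137 10 35;python3 go.py 450 200 137 10 -35
```

```text
t [ 271.6 -182.3  -37.4] w [1.000e-02 0.000e+00 1.617e+01] tool z [ 0. -0. -1.] now [ 286.7 -583.4  222.6] [179.99   0.    26.17] F [ 0.1 -0.6  0.3] T 0.6 grip 0.08702064123812593
t [ 492.1 -631.    85.5] w [-4.93 34.77 15.67] tool z [ 0.56  0.1  -0.82] now [ 286.7 -583.4  222.6] [179.99   0.    26.17] F [ 0.1 -0.6  0.3] T 0.6 grip 0.08702064123812593
t [ 492.1 -631.    85.5] w [  4.95 -34.76  15.66] tool z [-0.56 -0.1  -0.82] now [ 286.7 -583.4  222.6] [179.99   0.    26.17] F [ 0.1 -0.6  0.3] T 0.6 grip 0.08702064123812593
```

```bash
python3 -m creep '[{"tx":27,"ty":-18,"tz":-8},{"tx":54,"ty":-36,"tz":-15},{"tx":81,"ty":-55,"tz":-22},{"tx":108,"ty":-73,"tz":-30},{"tx":136,"ty":-91,"tz":-37}]'
python3 -m creep '[{"tx":27,"ty":-18,"wz":3.2},{"tx":54,"ty":-36,"wz":6.4},{"tx":81,"ty":-55,"wz":9.7},{"tx":108,"ty":-73,"wz":12.9},{"tx":136,"ty":-91,"wz":16.2}]'
python3 -m creep '[{"ty":-35},{"ty":-70},{"ty":-105},{"ty":-140},{"ty":-175}]'
python3 go.py 420 195 190 10 35
```

```text
t [ 463.  -639.8   32.5] w [-4.93 34.77 15.67] tool z [ 0.56  0.1  -0.82] now [ 286.7 -583.4  222.6] [179.99   0.    26.17] F [ 0.1 -0.6  0.3] T 0.6 grip 0.08702064123812593validation failed for argument at $[0]...
validation failed for argument at $[0]...
validation failed for argument at $[0]...
```

```bash
python3 -m creep '[{"tx":27,"ty":-18,"tz":-8,"wx":0,"wy":0,"wz":0,"gripper":1}]'; python3 -m creep '[{"tx":27,"ty":-18,"tz":-8,"gripper":1}]'
```

```text
time_s: 0.68
tool_pos: [0.2966, -0.5596, 0.2283]
tool_rot: [-179.9, 0.3, 25.6]
force: [-1.6, -0.1, 0.2]
grip_width: 0.0871
grasp_force: 0.0validation failed for argument at $[0]...
```

```bash
python3 -m creep '[{"tx":25,"ty":-16,"tz":-8,"wx":0,"wy":0,"wz":0,"gripper":1},{"tx":50,"ty":-33,"tz":-15,"wx":0,"wy":0,"wz":0,"gripper":1},{"tx":75,"ty":-50,"tz":-22,"wx":0,"wy":0,"wz":0,"gripper":1},{"tx":100,"ty":-66,"tz":-29,"wx":0,"wy":0,"wz":0,"gripper":1},{"tx":125,"ty":-82,"tz":-29,"wx":0,"wy":0,"wz":0,"gripper":1}]'
python3 -m creep '[{"tx":24,"ty":-16,"tz":0,"wx":0,"wy":0,"wz":3.2,"gripper":1},{"tx":48,"ty":-33,"tz":0,"wx":0,"wy":0,"wz":6.4,"gripper":1},{"tx":72,"ty":-50,"tz":0,"wx":0,"wy":0,"wz":9.7,"gripper":1},{"tx":96,"ty":-66,"tz":0,"wx":0,"wy":0,"wz":12.9,"gripper":1},{"tx":120,"ty":-82,"tz":0,"wx":0,"wy":0,"wz":16.2,"gripper":1}]'
python3 -m creep '[{"tx":0,"ty":-35,"tz":0,"wx":0,"wy":0,"wz":0,"gripper":1},{"tx":0,"ty":-70,"tz":0,"wx":0,"wy":0,"wz":0,"gripper":1},{"tx":0,"ty":-105,"tz":0,"wx":0,"wy":0,"wz":0,"gripper":1},{"tx":0,"ty":-140,"tz":0,"wx":0,"wy":0,"wz":0,"gripper":1},{"tx":0,"ty":-175,"tz":0,"wx":0,"wy":0,"wz":0,"gripper":1}]'
python3 go.py 420 195 190 10 35
```

```text
time_s: 1.1
tool_pos: [0.3801, -0.4258, 0.2615]
tool_rot: [179.8, -0.0, 26.2]
force: [1.4, 1.0, 0.2]
grip_width: 0.0871
grasp_force: 0.0
time_s: 1.52
tool_pos: [0.451, -0.2987, 0.2599]
tool_rot: [180.0, -0.0, 9.8]
force: [0.9, -0.5, -1.3]
grip_width: 0.0868
grasp_force: 0.0
time_s: 1.93
tool_pos: [0.4197, -0.1261, 0.2597]
tool_rot: [180.0, -0.0, 10.0]
force: [0.8, 0.2, 0.4]
grip_width: 0.0871
grasp_force: 0.0
t [  55.9 -316.2   69.5] w [ 4.000e-02  3.498e+01 -2.000e-02] tool z [ 0.56  0.1  -0.82] now [ 419.7 -126.1  259.7] [ 1.7996e+02 -2.0000e-02  9.9700e+00] F [0.8 0.2 0.4] T 1.93 grip 0.08706874753148511
```

Next come the second half of the swing and the tilt (wy +35).

```bash
python3 -m creep '[{"tx":8,"ty":-32,"tz":0,"wx":0,"wy":0,"wz":0,"gripper":1},{"tx":16,"ty":-64,"tz":0,"wx":0,"wy":0,"wz":0,"gripper":1},{"tx":24,"ty":-96,"tz":0,"wx":0,"wy":0,"wz":0,"gripper":1},{"tx":32,"ty":-128,"tz":0,"wx":0,"wy":0,"wz":0,"gripper":1},{"tx":40,"ty":-160,"tz":0,"wx":0,"wy":0,"wz":0,"gripper":1}]'
python3 -m creep '[{"tx":4,"ty":-31,"tz":12,"wx":0,"wy":7,"wz":0,"gripper":1},{"tx":8,"ty":-62,"tz":24,"wx":0,"wy":14,"wz":0,"gripper":1},{"tx":12,"ty":-93,"tz":36,"wx":0,"wy":21,"wz":0,"gripper":1},{"tx":16,"ty":-124,"tz":50,"wx":0,"wy":28,"wz":0,"gripper":1},{"tx":16,"ty":-156,"tz":69,"wx":0,"wy":35,"wz":0,"gripper":1}]'
python3 - <<'E'
from h import *
print(np.round(get_obs()['qpos'],1))
p,W=cloud('scene');cv2.imwrite('pics/s1.png',cv2.resize(p[120:260,290:480],(760,560),interpolation=3)[...,::-1])
E
python3 go.py 507 209.5 55.5 10 35;python3 go.py 450 200 137 10 35
```

```text
time_s: 2.35
tool_pos: [0.4317, 0.0384, 0.2599]
tool_rot: [179.9, -0.1, 10.0]
force: [0.2, 1.0, 0.1]
grip_width: 0.0873
grasp_force: 0.0
time_s: 2.77
tool_pos: [0.4412, 0.1005, 0.2313]
tool_rot: [178.5, -14.0, 9.5]
force: [-0.0, 0.2, -0.1]
grip_width: 0.0871
grasp_force: 0.0
[ -4.3 -17.  -12.2 118.9  -0.4  64.  -96.9]
t [ 41.5 -94.3 186.4] w [ 1.35 21.15  0.43] tool z [ 0.56  0.1  -0.82] now [438.7 106.2 228.8] [178.56 -13.85  10.18] F [-1.4 -0.8 -1.2] T 2.82 grip 0.08704293725073017
t [  4.9 -92.7  93.5] w [ 1.35 21.15  0.43] tool z [ 0.56  0.1  -0.82] now [438.7 106.2 228.8] [178.56 -13.85  10.18] F [-1.4 -0.8 -1.2] T 2.82 grip 0.08704293725073017
```

View pics/s1.png

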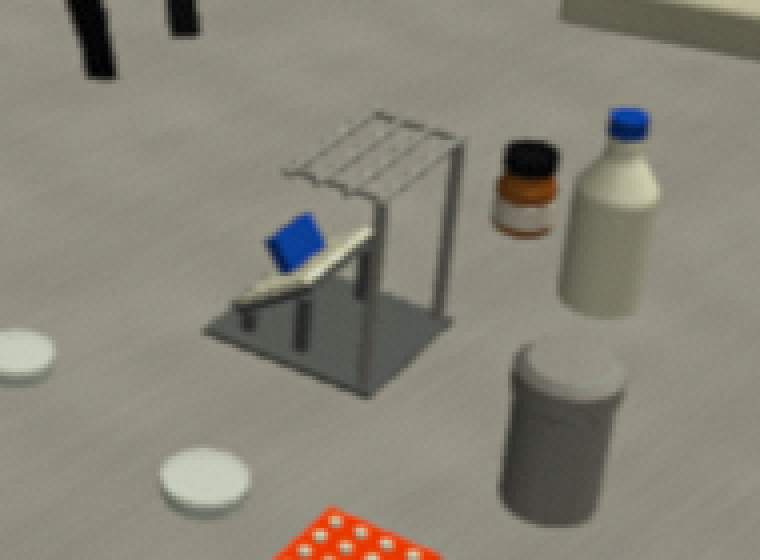

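The view shows the fingers short of the stand and the handle clear, crop (297,242). The arm is at joint 2's limit up high, so I'll go lower.

```bash
python3 -m creep '[{"tx":1,"ty":-20,"tz":22,"wx":0,"wy":2,"wz":0,"gripper":1},{"tx":2,"ty":-40,"tz":45,"wx":0.5,"wy":6,"wz":0,"gripper":1},{"tx":3,"ty":-60,"tz":70,"wx":1,"wy":11,"wz":0.2,"gripper":1},{"tx":4,"ty":-80,"tz":94,"wx":1.3,"wy":16,"wz":0.4,"gripper":1},{"tx":5,"ty":-93,"tz":94,"wx":1.3,"wy":21,"wz":0.4,"gripper":1}]'
python3 -c "
from h import *
print(np.round(get_obs()['qpos'],1))"
python3 go.py 507 209.5 55.5 10 35;python3 go.py 450 200 137 10 35
```

```text
time_s: 3.23
tool_pos: [0.4563, 0.1935, 0.129]
tool_rot: [179.4, -33.3, 9.5]
force: [0.3, -2.3, -0.4]
grip_width: 0.087
grasp_force: 0.0
[ -25.8  -17.2  -10.3  137.4   23.2   31.6 -133.9]
t [ 3.6 -8.3 90.2] w [ 0.83  1.67 -0.38] tool z [ 0.56  0.1  -0.82] now [456.3 193.5 129. ] [179.44 -33.33   9.53] F [ 0.3 -2.3 -0.4] T 3.23 grip 0.08700970223840052
t [ 0.1 -7.4 -9.6] w [ 0.83  1.67 -0.38] tool z [ 0.56  0.1  -0.82] now [456.3 193.5 129. ] [179.44 -33.33   9.53] F [ 0.3 -2.3 -0.4] T 3.23 grip 0.08700970223840052
```

```bash
python3 -m creep '[{"tx":2,"ty":-4,"tz":10,"wx":0.4,"wy":0.8,"wz":-0.2,"gripper":1},{"tx":4,"ty":-7,"tz":20,"wx":0.8,"wy":1.6,"wz":-0.4,"gripper":1},{"tx":4,"ty":-7,"tz":35,"wx":0.8,"wy":1.6,"wz":-0.4,"gripper":1},{"tx":4,"ty":-7,"tz":45,"wx":0.8,"wy":1.6,"wz":-0.4,"gripper":1},{"tx":4,"ty":-7,"tz":45,"wx":0.8,"wy":1.6,"wz":-0.4,"gripper":1}]'
python3 - <<'E'
from h import *
print(np.round(get_obs()['qpos'],1))
p,W=cloud('scene');q,_=cloud('top')
cv2.imwrite('pics/s2.png',np.hstack([cv2.resize(p[140:230,330:430],(440,396),interpolation=3),cv2.resize(q[160:250,195:275],(352,396),interpolation=3)])[...,::-1])
E
python3 go.py 507.5 209 55.5 10 35
```

```text
time_s: 3.65
tool_pos: [0.4863, 0.2038, 0.0966]
tool_rot: [179.9, -34.9, 9.9]
force: [-0.9, -1.1, -0.1]
grip_width: 0.0868
grasp_force: 0.0
[ -21.7  -10.   -13.2  137.2   31.4   23.6 -141.2]
t [-7.  -1.  47.3] w [ 0.09 -0.08 -0.12] tool z [ 0.56  0.1  -0.82] now [486.5 204.3  98.2] [180.   -35.08   9.85] F [-0.3 -0.1  0.6] T 3.75 grip 0.08686914098228107
```

View pics/s2.png

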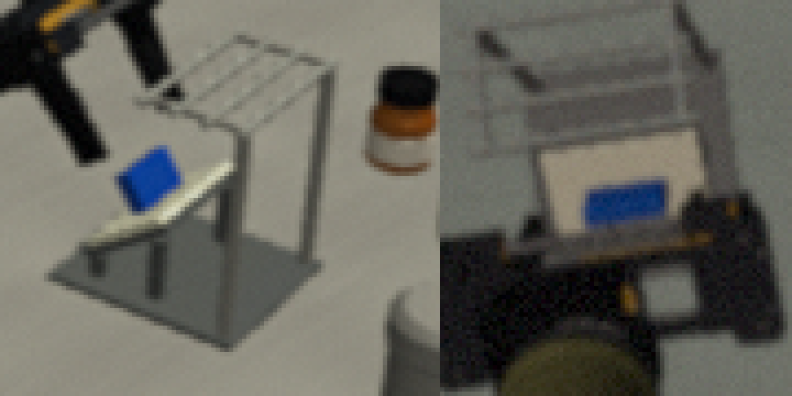

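The fingers straddle the handle, crop (150,180) and (625,205). I'll go in by 47 mm with a −7 mm x correction.

```bash
python3 -m creep '[{"tx":-7,"ty":-1,"tz":0,"wx":0,"wy":0,"wz":0,"gripper":1},{"tx":-7,"ty":-1,"tz":12,"wx":0,"wy":0,"wz":0,"gripper":1},{"tx":-7,"ty":-1,"tz":24,"wx":0,"wy":0,"wz":0,"gripper":1},{"tx":-7,"ty":-1,"tz":36,"wx":0,"wy":0,"wz":0,"gripper":1},{"tx":-7,"ty":-1,"tz":36,"wx":0,"wy":0,"wz":0,"gripper":1}]'
python3 - <<'E'
from h import *
print(np.round(get_obs()['qpos'],1))
E
python3 go.py 507.5 209 55.5 10 35
```

```text
time_s: 4.17
tool_pos: [0.5005, 0.2085, 0.0638]
tool_rot: [-180.0, -35.0, 9.9]
force: [-0.5, -0.5, 0.5]
grip_width: 0.0872
grasp_force: 0.0
[ -17.9   -4.1  -16.6  137.1   42.3   19.2 -151.8]
t [ 1.   0.7 10.8] w [ 0.04 -0.05 -0.06] tool z [ 0.56  0.1  -0.82] now [500.5 208.5  63.8] [-180.    -35.05    9.93] F [-0.5 -0.5  0.5] T 4.17 grip 0.08723450925200613
```

```bash
python3 -m creep '[{"tx":1,"ty":0,"tz":3,"wx":0,"wy":0,"wz":0,"gripper":1},{"tx":1,"ty":0.5,"tz":6,"wx":0,"wy":0,"wz":0,"gripper":1},{"tx":1,"ty":0.5,"tz":10,"wx":0,"wy":0,"wz":0,"gripper":1},{"tx":1,"ty":0.5,"tz":10,"wx":0,"wy":0,"wz":0,"gripper":1}]'
python3 - <<'E'
from h import *
print(np.round(get_obs()['qpos'],1))
E
python3 go.py 507.5 209 55.5 10 35
```

```text
time_s: 4.5
tool_pos: [0.5077, 0.2095, 0.0575]
tool_rot: [-180.0, -35.2, 10.0]
force: [-0.1, 0.7, 1.0]
grip_width: 0.0872
grasp_force: 0.0
[ -10.6   -2.3  -23.3  136.4   45.2   18.2 -154.2]
t [-1.4  0.4  1.5] w [ 0.01 -0.17 -0.04] tool z [ 0.56  0.1  -0.82] now [507.7 209.5  57.5] [-179.98  -35.17    9.95] F [-0.1  0.7  1. ] T 4.5 grip 0.08721937941632701
```

```bash
python3 -m creep '[{"tx":-1,"ty":0,"tz":0,"wx":0,"wy":0,"wz":0,"gripper":0.4},{"tx":-1,"ty":0,"tz":0,"wx":0,"wy":0,"wz":0,"gripper":-0.1},{"tx":-1,"ty":0,"tz":0,"wx":0,"wy":0,"wz":0,"gripper":-0.1},{"tx":-1,"ty":0,"tz":0,"wx":0,"wy":0,"wz":0,"gripper":-0.1},{"tx":-1,"ty":0,"tz":0,"wx":0,"wy":0,"wz":0,"gripper":-0.1}]' 30
python3 -m creep '[{"tx":0,"ty":0,"tz":0,"wx":0,"wy":0,"wz":0,"gripper":-0.4},{"tx":0,"ty":0,"tz":0,"wx":0,"wy":0,"wz":0,"gripper":-0.4},{"tx":0,"ty":0,"tz":0,"wx":0,"wy":0,"wz":0,"gripper":-0.4}]' 35
python3 go.py 507.5 209 55.5 10 35
```

```text
time_s: 4.92
tool_pos: [0.5067, 0.2095, 0.0569]
tool_rot: [-179.9, -35.2, 9.9]
force: [-0.1, -0.4, 0.4]
grip_width: 0.0616
grasp_force: 0.0
time_s: 5.17
tool_pos: [0.5067, 0.2092, 0.0568]
tool_rot: [-180.0, -35.1, 9.9]
force: [-1.2, -1.7, 2.0]
grip_width: 0.0496
grasp_force: 35.0
t [-0.1  0.3  1.4] w [ 0.03 -0.14 -0.06] tool z [ 0.56  0.1  -0.82] now [506.7 209.2  56.8] [-179.99  -35.14    9.93] F [-1.2 -1.7  2. ] T 5.17 grip 0.049585316106390914
```

Gripped, at 49.6 mm. I'll lift along the normal.

```bash
python3 -m creep '[{"tx":0,"ty":0,"tz":-3,"wx":0,"wy":0,"wz":0,"gripper":-0.4},{"tx":0,"ty":0,"tz":-9,"wx":0,"wy":0,"wz":0,"gripper":-0.4},{"tx":0,"ty":0,"tz":-18,"wx":0,"wy":0,"wz":0,"gripper":-0.4},{"tx":0,"ty":0,"tz":-28,"wx":0,"wy":0,"wz":0,"gripper":-0.4},{"tx":0,"ty":0,"tz":-40,"wx":0,"wy":0,"wz":0,"gripper":-0.4}]'
python3 -m creep '[{"tx":0,"ty":0,"tz":-12,"wx":0,"wy":0,"wz":0,"gripper":-0.4},{"tx":0,"ty":0,"tz":-24,"wx":0,"wy":0,"wz":0,"gripper":-0.4},{"tx":0,"ty":0,"tz":-36,"wx":0,"wy":0,"wz":0,"gripper":-0.4},{"tx":0,"ty":0,"tz":-48,"wx":0,"wy":0,"wz":0,"gripper":-0.4},{"tx":0,"ty":0,"tz":-60,"wx":0,"wy":0,"wz":0,"gripper":-0.4}]'
python3 -c "
from h import *
print(np.round(get_obs()['qpos'],1))"
python3 go.py 450 0 220 0 0;python3 go.py 450 200 137 10 35
```

```text
time_s: 5.58
tool_pos: [0.4827, 0.2051, 0.0884]
tool_rot: [-180.0, -35.0, 9.9]
force: [0.1, 0.2, -2.9]
grip_width: 0.0497
grasp_force: 35.0
time_s: 6.0
tool_pos: [0.457, 0.2026, 0.131]
tool_rot: [179.7, -34.7, 9.8]
force: [-0.2, -0.2, -2.3]
grip_width: 0.0497
grasp_force: 35.0
[ -27.9  -17.3   -9.8  137.9   26.1   30.7 -137.6]
t [ 16.7 198.9 -95.7] w [ -2.71 -34.64   9.39] tool z [ 0. -0. -1.] now [457.  202.6 131. ] [179.74 -34.71   9.77] F [-0.2 -0.2 -2.3] T 6.0 grip 0.04970690960265205
t [-2.6  1.4 -9.1] w [ 0.39  0.29 -0.19] tool z [ 0.56  0.1  -0.82] now [457.  202.6 131. ] [179.74 -34.71   9.77] F [-0.2 -0.2 -2.3] T 6.0 grip 0.04970690960265205
```

```bash
python3 -m creep '[{"tx":3,"ty":30,"tz":-15,"wx":0,"wy":-4,"wz":0,"gripper":-0.4},{"tx":6,"ty":65,"tz":-35,"wx":0,"wy":-10,"wz":1,"gripper":-0.4},{"tx":9,"ty":100,"tz":-55,"wx":-1,"wy":-16,"wz":3,"gripper":-0.4},{"tx":13,"ty":135,"tz":-75,"wx":-1.5,"wy":-22,"wz":5,"gripper":-0.4},{"tx":16,"ty":165,"tz":-95,"wx":-2,"wy":-28,"wz":7,"gripper":-0.4}]'
python3 -c "
from h import *
print(np.round(get_obs()['qpos'],1))"
python3 go.py 470 -100 200 -10 0;python3 go.py 482 -223 120 -15 0
```

```text
time_s: 6.42
tool_pos: [0.4465, 0.0529, 0.2117]
tool_rot: [-179.4, -6.8, 2.7]
force: [1.8, 0.4, -2.1]
grip_width: 0.0496
grasp_force: 35.0
[-16.3 -11.5   5.2 116.1   1.5  68.5 -98.9]
t [ 14.9 154.   11.8] w [-1.39 -6.67 12.71] tool z [-0. -0. -1.] now [446.5  52.9 211.7] [-179.35   -6.77    2.68] F [ 1.8  0.4 -2.1] T 6.42 grip 0.049597848734688345
t [ 11.6 278.3  90.6] w [-1.69 -6.61 17.7 ] tool z [-0. -0. -1.] now [446.5  52.9 211.7] [-179.35   -6.77    2.68] F [ 1.8  0.4 -2.1] T 6.42 grip 0.049597848734688345
```

```bash
python3 -m creep '[{"tx":3,"ty":31,"tz":2,"wx":-0.3,"wy":-1.4,"wz":2.5,"gripper":-0.4},{"tx":6,"ty":62,"tz":5,"wx":-0.6,"wy":-2.8,"wz":5,"gripper":-0.4},{"tx":9,"ty":93,"tz":7,"wx":-0.9,"wy":-4.2,"wz":7.5,"gripper":-0.4},{"tx":12,"ty":124,"tz":10,"wx":-1.2,"wy":-5.5,"wz":10,"gripper":-0.4},{"tx":15,"ty":154,"tz":12,"wx":-1.4,"wy":-6.6,"wz":12.7,"gripper":-0.4}]'
python3 -m creep '[{"tx":0,"ty":0,"tz":0,"wx":0,"wy":0,"wz":0,"gripper":-0.4}]'
python3 go.py 482 -223 120 -15 0
```

```text
time_s: 6.83
tool_pos: [0.471, -0.1005, 0.1978]
tool_rot: [179.9, -0.2, -10.1]
force: [0.3, 0.4, -2.1]
grip_width: 0.0498
grasp_force: 35.0
time_s: 6.92
tool_pos: [0.4712, -0.1061, 0.1976]
tool_rot: [179.7, -0.3, -10.6]
force: [-0.5, -1.2, -1.8]
grip_width: 0.0499
grasp_force: 35.0
t [ 31.8 112.5  78.3] w [ 0.27 -0.3   4.39] tool z [-0. -0. -1.] now [ 471.2 -106.1  197.6] [179.72  -0.29 -10.61] F [-0.5 -1.2 -1.8] T 6.92 grip 0.04992108874706743
```

```bash
python3 -m creep '[{"tx":8,"ty":28,"tz":15,"wx":0,"wy":0,"wz":1.1,"gripper":-0.4},{"tx":16,"ty":56,"tz":30,"wx":0,"wy":0,"wz":2.2,"gripper":-0.4},{"tx":24,"ty":84,"tz":45,"wx":0,"wy":0,"wz":3.3,"gripper":-0.4},{"tx":32,"ty":112,"tz":60,"wx":0.3,"wy":-0.3,"wz":4.4,"gripper":-0.4},{"tx":32,"ty":112,"tz":60,"wx":0.3,"wy":-0.3,"wz":4.4,"gripper":-0.4}]'
python3 -m creep '[{"tx":0,"ty":0,"tz":0,"wx":0,"wy":0,"wz":0,"gripper":-0.4},{"tx":0,"ty":0,"tz":0,"wx":0,"wy":0,"wz":0,"gripper":-0.4}]'
python3 go.py 482 -223 120 -15 0
python3 - <<'E'
from h import *
for n in('scene','top'):
    p,W=cloud(n); np.savez(f'{n}1.npz',p=p,W=W)
    o=get_obs();R=Ro.from_euler('xyz',o['tool_rot'],degrees=True)
    L=R.inv().apply((W.reshape(-1,3)-o['tool_pos'])).reshape(W.shape)*1000
    m=(abs(L[...,0])<50)&(abs(L[...,1])<65)&(L[...,2]>-3)&(L[...,2]<18)
    hsv=cv2.cvtColor(p,cv2.COLOR_RGB2HSV); m&=(hsv[...,1]<80)&(hsv[...,2]>110)
    Q=L[m]; print(n,len(Q),cv2.minAreaRect(Q[:,:2].astype(np.float32)),np.percentile(Q,[2,50,98],axis=0).round(1).tolist())
    A=np.c_[Q[:,:2],np.ones(len(Q))]; 
    if n=='top': print(np.linalg.lstsq(A,Q[:,2],rcond=None)[0])
    if n=='scene': a=cv2.resize(p[200:290,200:300],(400,360),interpolation=3)
    else: b=cv2.resize(p[170:260,345:445],(400,360),interpolation=3)
cv2.imwrite('pics/s3.png',np.hstack([a,b])[...,::-1])
E
```

```text
time_s: 7.33
tool_pos: [0.4806, -0.2214, 0.1356]
tool_rot: [-180.0, 0.2, -14.9]
force: [-1.2, -0.2, -2.5]
grip_width: 0.0494
grasp_force: 35.0
time_s: 7.5
tool_pos: [0.4834, -0.2145, 0.1385]
tool_rot: [-179.7, 0.0, -14.4]
force: [0.5, 0.1, -1.5]
grip_width: 0.0498
grasp_force: 35.0
t [ 0.7  8.7 18.4] w [-0.27  0.02  0.59] tool z [-0. -0. -1.] now [ 483.4 -214.5  138.5] [-1.7973e+02  2.0000e-02 -1.4410e+01] F [ 0.5  0.1 -1.5] T 7.5 grip 0.04982879348896063
scene 443 ((-0.44258880615234375, 2.4150238037109375), (68.52789306640625, 96.7934799194336), 0.357208788394928) [[-30.9, -43.5, 2.8], [14.9, 12.4, 7.1], [32.1, 49.8, 11.8]]
top 154 ((-26.753467559814453, -13.926227569580078), (66.90255737304688, 17.315692901611328), 89.53974914550781) [[-35.3, -45.4, 3.9], [-28.5, -7.9, 6.7], [-18.6, 18.3, 10.8]]
[-5.72819229e-02  2.79592519e-03  5.29204367e+00]
```

View pics/s3.png

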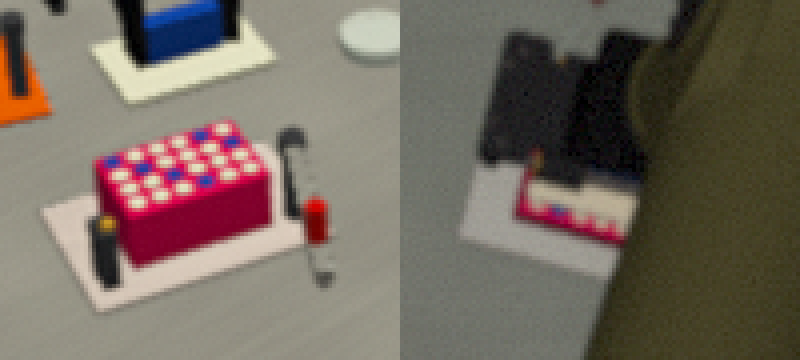

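The view shows the plate level in the hand over the rack, which is at crop (180,190) with the knob at (316,220). I'll align and descend to about 12 mm above contact.

```bash
python3 go.py 483 -222 77 -15.2 0
python3 -m creep '[{"tx":0,"ty":4,"tz":12,"wx":-0.2,"wy":0,"wz":0.4,"gripper":-0.4},{"tx":0,"ty":7.5,"tz":24,"wx":-0.3,"wy":0,"wz":0.8,"gripper":-0.4},{"tx":0,"ty":7.5,"tz":36,"wx":-0.3,"wy":0,"wz":0.8,"gripper":-0.4},{"tx":0,"ty":7.5,"tz":48,"wx":-0.3,"wy":0,"wz":0.8,"gripper":-0.4},{"tx":0,"ty":7.5,"tz":60,"wx":-0.3,"wy":0,"wz":0.8,"gripper":-0.4}]'
python3 -m creep '[{"tx":0,"ty":0,"tz":0,"wx":0,"wy":0,"wz":0,"gripper":-0.4},{"tx":0,"ty":0,"tz":0,"wx":0,"wy":0,"wz":0,"gripper":-0.4},{"tx":0,"ty":0,"tz":0,"wx":0,"wy":0,"wz":0,"gripper":-0.4}]'
python3 go.py 483 -222 70 -15.2 0
```

```text
t [ 0.9  8.4 62.2] w [-0.27 -0.07  0.89] tool z [-0. -0. -1.] now [ 484.  -213.9  139.2] [-1.7973e+02 -7.0000e-02 -1.4310e+01] F [ 0.8  0.4 -0.9] T 7.6 grip 0.049929043789226336
time_s: 8.02
tool_pos: [0.4811, -0.2223, 0.077]
tool_rot: [179.9, 0.0, -15.3]
force: [-1.2, -0.1, -2.1]
grip_width: 0.0499
grasp_force: 35.0
time_s: 8.27
tool_pos: [0.4819, -0.2228, 0.0789]
tool_rot: [179.9, -0.0, -15.3]
force: [-0.2, -0.0, -1.9]
grip_width: 0.0496
grasp_force: 35.0
t [ 0.8 -1.1  8.9] w [ 0.1  -0.04 -0.06] tool z [-0. -0. -1.] now [ 481.9 -222.8   78.9] [ 1.799e+02 -5.000e-02 -1.526e+01] F [-0.2 -0.  -1.9] T 8.27 grip 0.049632813418015884
```

```bash
python3 -m creep '[{"tx":0.8,"ty":-0.8,"tz":4,"wx":0,"wy":0,"wz":0,"gripper":-0.4},{"tx":0.8,"ty":-0.8,"tz":8,"wx":0,"wy":0,"wz":0,"gripper":-0.4},{"tx":0.8,"ty":-0.8,"tz":11,"wx":0,"wy":0,"wz":0,"gripper":-0.4},{"tx":0.8,"ty":-0.8,"tz":11,"wx":0,"wy":0,"wz":0,"gripper":-0.4},{"tx":0.8,"ty":-0.8,"tz":11,"wx":0,"wy":0,"wz":0,"gripper":-0.4}]'
python3 go.py 483 -222 64 -15.2 0
python3 - <<'E'
from h import *
p,W=cloud('scene'); np.savez('scene2.npz',p=p,W=W)
o=get_obs();R=Ro.from_euler('xyz',o['tool_rot'],degrees=True)
L=R.inv().apply((W.reshape(-1,3)-o['tool_pos'])).reshape(W.shape)*1000
hsv=cv2.cvtColor(p,cv2.COLOR_RGB2HSV)
m=(abs(L[...,0])<50)&(abs(L[...,1])<65)&(L[...,2]>-3)&(L[...,2]<13)&(hsv[...,1]<80)&(hsv[...,2]>110)
Q=L[m];r=cv2.minAreaRect(Q[:,:2].astype(np.float32));print('plate tool',len(Q),r)
k=np.array([R.apply([r[0][0],r[0][1],0])+o['tool_pos']*1000]);print('plate world',k.round(1),np.median(Q[:,2]))
cv2.imwrite('pics/s4.png',cv2.resize(p[215:290,205:305],(800,600),interpolation=3)[...,::-1])
E
```

```text
time_s: 8.68
tool_pos: [0.4825, -0.2221, 0.0676]
tool_rot: [179.9, -0.0, -15.3]
force: [0.6, -0.4, -1.5]
grip_width: 0.0497
grasp_force: 35.0
t [ 0.5 -0.2  3.6] w [ 0.1  -0.   -0.06] tool z [-0. -0. -1.] now [ 482.5 -222.1   67.6] [179.9   -0.   -15.26] F [ 0.6 -0.4 -1.5] T 8.68 grip 0.04974392641925173
plate tool 437 ((6.078609466552734, -7.0522918701171875), (68.35331726074219, 122.5369644165039), 8.527429580688477)
plate world [[ 490.3 -217.    67.8]] 6.529336302281359
```

View pics/s4.png

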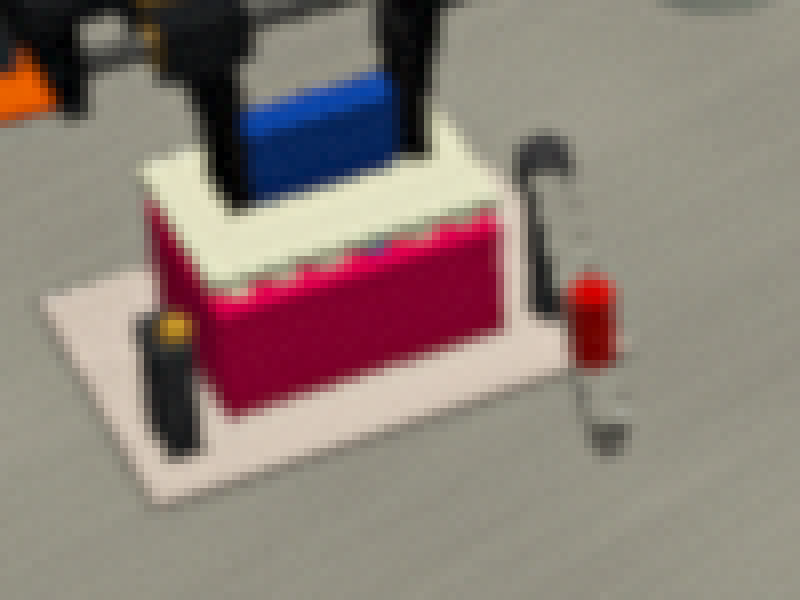

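The picture shows the plate about 4 mm above the rack, with the front-left corners at (212,285) and (226,308). I'll fit rack and plate silhouettes in the same camera so the bias cancels.

```bash
cat > fit.py <<'E'
from h import *
from scipy.optimize import minimize
c=optics.camera_info('scene');f=200/np.tan(np.radians(c['fovy'])/2);S=8;u0,v0=195,195
def proj(X):
    q=X@np.array(c['R']).T+np.array(c['t']); return np.c_[q[:,0]/q[:,2]*f+c['cx'],q[:,1]/q[:,2]*f+c['cy']]
def rend(x,y,yaw,zl,zh):
    s=np.array([[a*.033,b*.048,z] for a in(-1,1) for b in(-1,1) for z in(zl,zh)])
    s[:,:2]=s[:,:2]@Ro.from_euler('z',yaw,degrees=True).as_matrix()[:2,:2].T+[x/1e3,y/1e3]
    h=cv2.convexHull(proj(s).astype(np.float32))[:,0]; im=np.zeros((110*S,130*S),np.uint8)
    cv2.fillConvexPoly(im,np.round(((h-[u0,v0])*S+S/2-.5)*16).astype(np.int32),1,shift=4); return im
def fit(p,sel,x0,zl,zh,fz):
    P=cv2.resize(p[v0:v0+110,u0:u0+130],None,fx=S,fy=S,interpolation=cv2.INTER_CUBIC)
    hsv=cv2.cvtColor(P,cv2.COLOR_RGB2HSV).astype(int); m=sel(hsv).astype(np.uint8)
    roi=cv2.dilate(rend(*x0,zl,zh),np.ones((81,81)));m&=roi
    n,l,st,_=cv2.connectedComponentsWithStats(m);k=1+st[1:,4].argmax();pts=np.argwhere(l==k)[:,::-1].astype(np.int32)
    M=np.zeros_like(m);cv2.fillConvexPoly(M,cv2.convexHull(pts),1)
    g=lambda q:(rend(*q[:3],q[3]/1e3 if fz else zl,zh)!=M).sum()
    s=np.r_[x0,zl*1e3] if fz else np.array(x0,float)
    r=min((minimize(g,s+d,method='Nelder-Mead',options=dict(initial_simplex=np.vstack([s+d]+[s+d+e for e in np.diag([4,4,3,4][:len(s)])]))) for d in(0,1,-1)),key=lambda r:r.fun)
    print(r.x.round(2),'err',r.fun/M.sum()); return r.x
E
python3 - <<'E'
from fit import *
pink=lambda h:(h[...,0]>150)&(h[...,0]<179)&(h[...,1]>120)
cream=lambda h:(h[...,1]>20)&(h[...,1]<75)&(h[...,2]>140)&(h[...,0]>22)&(h[...,0]<45)
z=np.load('scene0.npz')['p'];hs=cv2.cvtColor(z,cv2.COLOR_RGB2HSV);z2=np.load('scene2.npz')['p'];h2=cv2.cvtColor(z2,cv2.COLOR_RGB2HSV)
print('cream px',h2[244,232],h2[238,225],'base',h2[255,215],'pink',h2[258,240],'bench',h2[285,290])
print('rack');fit(z,pink,(482.5,-223,-15.2),.006,.051,True)
print('rack2');fit(z2,pink,(482.5,-223,-15.2),.006,.051,True)
print('plate');fit(z2,cream,(482.5,-222,-15.2),.055,.061,False)
E
```

```text
cream px [ 27  39 225] [ 28  36 226] base [ 15  36 211] pink [170 245 131] bench [ 25  29 150]
rack
[ 484.47 -224.81  -15.16   12.1 ] err 0.03589459851995297
rack2
[ 508.85 -238.87  -18.87   36.3 ] err 0.17012184033460628
plate
[ 476.83 -219.33  -12.78] err 0.3705105559761124
```

Run:
```python
from fit import *
z2=np.load('scene2.npz')['p']
for v in(175,190):
  cream=lambda h:(h[...,1]>15)&(h[...,1]<70)&(h[...,2]>v)&(h[...,0]>21)&(h[...,0]<45)
  fit(z2,cream,(482.5,-222,-15.2),.0605,.0611,False)
```

```text
[ 483.33 -222.57  -17.09] err 0.09151911006786753
[ 482.68 -222.32  -17.86] err 0.10787125130651516
```

Run:
```python
from fit import *
z2=np.load('scene1.npz')['p']
for v in(175,190,200):
  cream=lambda h:(h[...,1]>15)&(h[...,1]<70)&(h[...,2]>v)&(h[...,0]>21)&(h[...,0]<45)
  fit(z2,cream,(483.6,-214.5,-14.4),.1315,.132,False)
```

```text
[ 482.38 -214.97  -14.32] err 0.09747138674474315
[ 481.82 -214.36  -14.57] err 0.11987453019470427
[ 481.26 -214.08  -14.21] err 0.15612346693269175
```

Run:
```python
from fit import *
def cr(x,y,yaw,z,lab):
    s=np.array([[33,-48],[33,48],[-33,-48]])@Ro.from_euler('z',yaw,degrees=True).as_matrix()[:2,:2].T+[x,y]
    print(lab,((proj(np.c_[s/1e3,[z]*3])-[205,215])*8+3.5).round(0).tolist())
cr(482.5,-222.1,-15.26,.0611,'plate top'); cr(482.5,-222.1,-15.26,.0551,'plate bot')
for x,y in((482.5,-222.1),(484.5,-224.8),(482.5,-226)): cr(x,y,-15.2,.051,'rack top');
# gradient along front edge: find rows of white->pink and left/right limits of pink on each row
z2=np.load('scene2.npz')['p'];P=cv2.resize(z2[215:290,205:305],None,fx=8,fy=8,interpolation=cv2.INTER_CUBIC);h=cv2.cvtColor(P,cv2.COLOR_RGB2HSV).astype(int)
pink=(h[...,0]>150)&(h[...,1]>140)
for r in(320,340,360): k=np.where(pink[r,150:560])[0]+150; print(r,'pink cols',k.min(),k.max())
cream=(h[...,1]>15)&(h[...,1]<80)&(h[...,2]>170)&(h[...,0]>21)&(h[...,0]<45)
for r in(200,225,250,265): k=np.where(cream[r,100:520])[0]+100; print(r,'cream cols',k.min(),k.max())
for cc in(250,300,350,400,450): k=np.where(cream[:330,cc])[0]; q=np.where(pink[:,cc])[0]; print(cc,'cream bottom',k.max(),'pink',q.min(),q.max())
```

```text
plate top [[214.0, 286.0], [506.0, 196.0], [141.0, 169.0]]
plate bot [[216.0, 301.0], [507.0, 211.0], [143.0, 184.0]]
rack top [[217.0, 312.0], [508.0, 222.0], [144.0, 194.0]]
rack top [[214.0, 319.0], [505.0, 228.0], [141.0, 201.0]]
rack top [[207.0, 318.0], [498.0, 227.0], [134.0, 200.0]]
320 pink cols 195 499
340 pink cols 193 457
360 pink cols 194 394
200 cream cols 160 502
225 cream cols 174 415
250 cream cols 190 331
265 cream cols 200 283
250 cream bottom 273 pink 293 407
300 cream bottom 256 pink 271 390
350 cream bottom 242 pink 255 374
400 cream bottom 227 pink 240 358
450 cream bottom 212 pink 225 342
```

Estimates agree to within about 1–2 mm, so I'll shift about 1 mm and lower slowly while watching the force.

```bash
python3 -m creep '[{"tx":0.8,"ty":0.5,"tz":0.5,"wx":0.1,"wy":0,"wz":0,"gripper":-0.4},{"tx":0.8,"ty":0.5,"tz":1,"wx":0.1,"wy":0,"wz":0,"gripper":-0.4},{"tx":0.8,"ty":0.5,"tz":1.5,"wx":0.1,"wy":0,"wz":0,"gripper":-0.4},{"tx":0.8,"ty":0.5,"tz":2,"wx":0.1,"wy":0,"wz":0,"gripper":-0.4},{"tx":0.8,"ty":0.5,"tz":2.5,"wx":0.1,"wy":0,"wz":0,"gripper":-0.4}]'
python3 -m creep '[{"tx":0,"ty":0,"tz":0.5,"wx":0,"wy":0,"wz":0,"gripper":-0.4},{"tx":0,"ty":0,"tz":1,"wx":0,"wy":0,"wz":0,"gripper":-0.4},{"tx":0,"ty":0,"tz":1,"wx":0,"wy":0,"wz":0,"gripper":-0.4}]'
python3 go.py 483.2 -222.8 63.5 -15.2 0
```

```text
time_s: 9.15
tool_pos: [0.4833, -0.2228, 0.0653]
tool_rot: [-180.0, -0.0, -15.3]
force: [0.3, -0.2, -1.7]
grip_width: 0.0496
grasp_force: 35.0
time_s: 9.4
tool_pos: [0.4832, -0.2228, 0.0642]
tool_rot: [-180.0, -0.0, -15.3]
force: [-0.4, -0.4, 0.2]
grip_width: 0.0497
grasp_force: 35.0
t [0.  0.  0.7] w [-0.01 -0.01 -0.06] tool z [-0. -0. -1.] now [ 483.2 -222.8   64.2] [-1.7999e+02 -1.0000e-02 -1.5260e+01] F [-0.4 -0.4  0.2] T 9.4 grip 0.049725593289584875
```

Contact is starting: the held weight of −1.9 N has gone to 0. I'll press another 0.5 mm, then look before releasing.

```bash
python3 -m creep '[{"tx":0,"ty":0,"tz":0.3,"wx":0,"wy":0,"wz":0,"gripper":-0.4},{"tx":0,"ty":0,"tz":0.6,"wx":0,"wy":0,"wz":0,"gripper":-0.4},{"tx":0,"ty":0,"tz":0.6,"wx":0,"wy":0,"wz":0,"gripper":-0.4}]'
python3 - <<'E'
from h import *
o=get_obs();print(o['tool_pos'],o['force'])
p,W=cloud('scene');np.savez('scene3.npz',p=p,W=W)
cv2.imwrite('pics/s5.png',cv2.resize(p[215:290,205:305],(800,600),interpolation=3)[...,::-1])
E
```

```text
time_s: 9.65
tool_pos: [0.4833, -0.2228, 0.0637]
tool_rot: [-180.0, -0.0, -15.3]
force: [-0.1, -0.4, -2.1]
grip_width: 0.0501
grasp_force: 35.0
[ 0.4832582  -0.22284608  0.06367989] [-0.11826822 -0.41953399 -2.14670026]
```

View pics/s5.png

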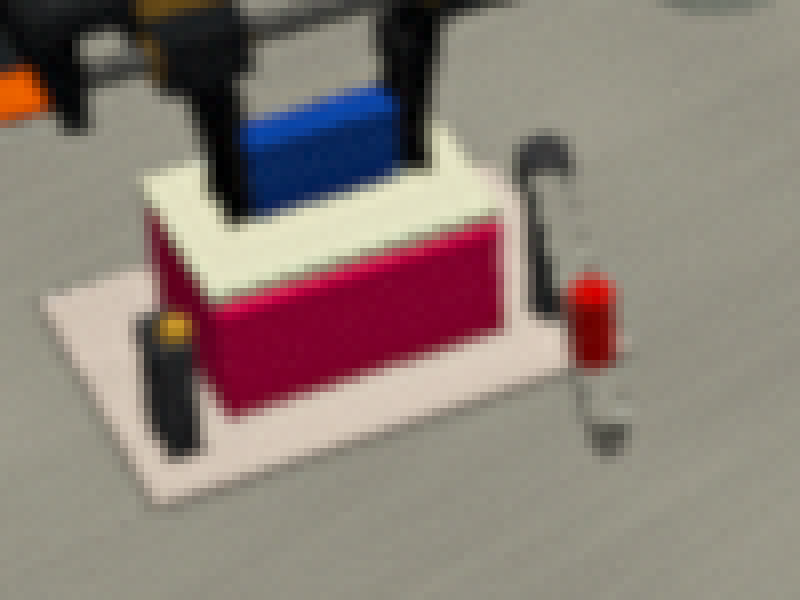

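```bash
python3 -m creep '[{"tx":0,"ty":0,"tz":0.4,"wx":0,"wy":0,"wz":0,"gripper":-0.4},{"tx":0,"ty":0,"tz":0.8,"wx":0,"wy":0,"wz":0,"gripper":-0.4},{"tx":0,"ty":0,"tz":1,"wx":0,"wy":0,"wz":0,"gripper":-0.4}]'
python3 -m creep '[{"tx":0,"ty":0,"tz":0.3,"wx":0,"wy":0,"wz":0,"gripper":-0.4},{"tx":0,"ty":0,"tz":0.6,"wx":0,"wy":0,"wz":0,"gripper":-0.4}]'
```

```text
time_s: 9.95
tool_pos: [0.4833, -0.2228, 0.0627]
tool_rot: [-180.0, -0.0, -15.3]
force: [1.0, -0.6, -1.5]
grip_width: 0.0498
grasp_force: 35.0
time_s: 10.12
tool_pos: [0.4832, -0.2228, 0.0622]
tool_rot: [-180.0, -0.0, -15.3]
force: [-1.1, 1.3, 0.8]
grip_width: 0.0499
grasp_force: 35.0
```

```bash
python3 -m creep '[{"tx":0,"ty":0,"tz":0.3,"wx":0,"wy":0,"wz":0,"gripper":-0.4},{"tx":0,"ty":0,"tz":0.5,"wx":0,"wy":0,"wz":0,"gripper":-0.4},{"tx":0,"ty":0,"tz":0.5,"wx":0,"wy":0,"wz":0,"gripper":-0.4}]'
python3 -m creep '[{"tx":0,"ty":0,"tz":0,"wx":0,"wy":0,"wz":0,"gripper":-0.4}]'
python3 -m creep '[{"tx":0,"ty":0,"tz":0.4,"wx":0,"wy":0,"wz":0,"gripper":-0.4},{"tx":0,"ty":0,"tz":0.4,"wx":0,"wy":0,"wz":0,"gripper":-0.4}]'
```

```text
time_s: 10.37
tool_pos: [0.4833, -0.2228, 0.0621]
tool_rot: [-180.0, -0.0, -15.3]
force: [-2.5, 1.4, 5.0]
grip_width: 0.05
grasp_force: 35.0
time_s: 10.45
tool_pos: [0.4833, -0.2228, 0.0621]
tool_rot: [-180.0, -0.0, -15.3]
force: [-3.4, 2.2, 6.4]
grip_width: 0.0498
grasp_force: 35.0
time_s: 10.62
tool_pos: [0.4833, -0.2228, 0.0621]
tool_rot: [-180.0, -0.0, -15.3]
force: [-3.9, 2.9, 7.8]
grip_width: 0.0493
grasp_force: 35.0
```

Run:
```python
from fit import *
for n in('scene','top'):
  p,W=cloud(n);np.savez(f'{n}4.npz',p=p,W=W)
  if n=='scene': P=cv2.resize(p[215:290,205:305],None,fx=6,fy=6,interpolation=3)
z2=np.load('scene4.npz')['p']
for v in(175,190):
  cream=lambda h:(h[...,1]>15)&(h[...,1]<70)&(h[...,2]>v)&(h[...,0]>21)&(h[...,0]<45)
  fit(z2,cream,(483.3,-222.8,-15.2),.0565,.057,False)
cv2.imwrite('pics/s6.png',cv2.resize(z2[222:272,217:277],(720,600),interpolation=cv2.INTER_NEAREST)[...,::-1])
```

```text
[ 484.34 -224.04  -16.17] err 0.08897842474655576
[ 483.5  -223.67  -15.68] err 0.11148223183485736
```

View pics/s6.png

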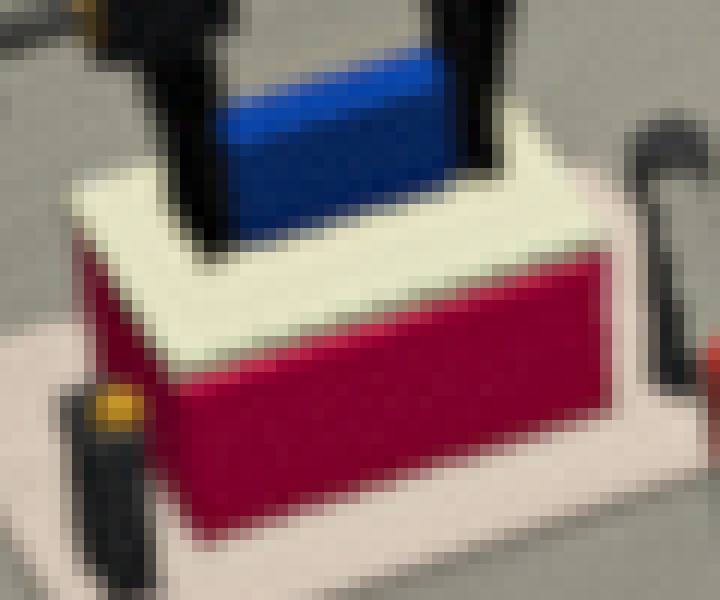

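Plate corners are at (172,362) and (605,235), with the rack edges just under them. The fit gives plate (484,−224) against rack (484.5,−224.8) in the same camera, so it is flush to about 1 mm. I'll relax the press, release and rise.

```bash
python3 -m creep '[{"tx":0,"ty":0,"tz":-0.4,"wx":0,"wy":0,"wz":0,"gripper":-0.4},{"tx":0,"ty":0,"tz":-0.6,"wx":0,"wy":0,"wz":0,"gripper":-0.4}]' 8
python3 -m creep '[{"tx":0,"ty":0,"tz":0,"wx":0,"wy":0,"wz":0,"gripper":0.25},{"tx":0,"ty":0,"tz":0,"wx":0,"wy":0,"wz":0,"gripper":0.45},{"tx":0,"ty":0,"tz":0,"wx":0,"wy":0,"wz":0,"gripper":0.45},{"tx":0,"ty":0,"tz":0,"wx":0,"wy":0,"wz":0,"gripper":0.45},{"tx":0,"ty":0,"tz":0,"wx":0,"wy":0,"wz":0,"gripper":0.45}]'
python3 -m creep '[{"tx":0,"ty":0,"tz":-8,"wx":0,"wy":0,"wz":0,"gripper":0.45},{"tx":0,"ty":0,"tz":-20,"wx":0,"wy":0,"wz":0,"gripper":0.45},{"tx":0,"ty":0,"tz":-40,"wx":0,"wy":0,"wz":0,"gripper":0.45},{"tx":0,"ty":0,"tz":-70,"wx":0,"wy":0,"wz":0,"gripper":0.45},{"tx":0,"ty":0,"tz":-100,"wx":0,"wy":0,"wz":0,"gripper":0.45}]'
python3 - <<'E'
from fit import *
p,W=cloud('scene');np.savez('scene5.npz',p=p,W=W)
for v in(175,190):
  cream=lambda h:(h[...,1]>15)&(h[...,1]<70)&(h[...,2]>v)&(h[...,0]>21)&(h[...,0]<45)
  fit(p,cream,(483.3,-222.8,-15.2),.0565,.057,False)
m=(np.hypot(W[...,0]-.483,W[...,1]+.223)<.062)&(abs(W[...,2]-.057)<.006)
print(m.sum(),cv2.minAreaRect((W[m][:,:2]*1000).astype(np.float32)),np.median(W[m][:,2]))
E
```

```text
time_s: 10.88
tool_pos: [0.4834, -0.2229, 0.0621]
tool_rot: [-180.0, -0.0, -15.3]
force: [-2.1, 0.7, 2.8]
grip_width: 0.0504
grasp_force: 8.0
time_s: 11.3
tool_pos: [0.4833, -0.2228, 0.0617]
tool_rot: [180.0, -0.0, -15.3]
force: [0.4, 0.7, -1.7]
grip_width: 0.0624
grasp_force: 0.0
time_s: 11.72
tool_pos: [0.4828, -0.2229, 0.1636]
tool_rot: [180.0, -0.0, -15.3]
force: [1.4, 0.2, -0.4]
grip_width: 0.0629
grasp_force: 0.0
[ 483.35 -224.07  -14.68] err 0.05396444695259594
[ 482.78 -223.46  -15.27] err 0.028327920095728834
515 ((481.6238098144531, -224.7429962158203), (96.53075408935547, 69.77360534667969), 74.7920913696289) 0.05593953229909147
```

The plate is released. I'll swing aside and check flushness with the top camera.

```bash
python3 -m creep '[{"tx":0,"ty":-38,"tz":-8,"wx":0,"wy":0,"wz":0,"gripper":0.45},{"tx":0,"ty":-76,"tz":-16,"wx":0,"wy":0,"wz":0,"gripper":0},{"tx":0,"ty":-114,"tz":-24,"wx":0,"wy":0,"wz":0,"gripper":-0.5},{"tx":0,"ty":-152,"tz":-30,"wx":0,"wy":0,"wz":0,"gripper":-1},{"tx":0,"ty":-190,"tz":-30,"wx":0,"wy":0,"wz":0,"gripper":-1}]'
cat > chk.py <<'E'
from h import *
def chk(tag):
    p,W=cloud('top');np.savez(tag+'.npz',p=p,W=W);p0=np.load('top0.npz')['p'];W0=np.load('top0.npz')['W']
    m=(np.hypot(W[...,0]-.483,W[...,1]+.223)<.064)&(abs(W[...,2]-.055)<.0055)
    r=cv2.minAreaRect((W[m][:,:2]*1000).astype(np.float32));print('plate cloud',m.sum(),r,np.median(W[m][:,2]))
    print('mean plate',W[m].mean(0)*1000)
    m0=(np.hypot(W0[...,0]-.483,W0[...,1]+.223)<.064)&(abs(W0[...,2]-.0485)<.0055);print('mean rack',m0.sum(),W0[m0].mean(0)*1000)
    c=p.astype(float); pink=np.clip((c[...,0]-c[...,1]*1.25)/130,0,1.2)
    y,x=np.mgrid[-90:90.1:1,-80:80.1:1] # rack-frame mm, project at z=.051
    R=Ro.from_euler('z',-15.2,degrees=True).as_matrix();ci=optics.camera_info('top');f=200/np.tan(np.radians(ci['fovy'])/2)
    X=np.stack([x,y,0*x+51],-1)@R.T+[482.5,-223,0];q=(X/1e3)@np.array(ci['R']).T+np.array(ci['t'])
    mp=lambda im:cv2.remap(im.astype(np.float32),(q[...,0]/q[...,2]*f+ci['cx']).astype(np.float32),(q[...,1]/q[...,2]*f+ci['cy']).astype(np.float32),1)
    P=mp(pink);G=mp(c[...,1])
    print('x prof',[(int(k),round(float(P[60:121,k+80].mean()),2),int(G[60:121,k+80].mean())) for k in range(-46,47,2) if abs(k)>22])
    print('y prof',[(int(k),round(float(P[k+90,62:99].mean()),2),int(G[k+90,62:99].mean())) for k in range(-62,63,2) if abs(k)>40])
E
python3 -c "
from chk import *
chk('top5');print(get_obs()['tool_pos'])"
```

```text
time_s: 12.18
tool_pos: [0.5347, -0.038, 0.1949]
tool_rot: [-179.9, -0.3, -15.3]
force: [0.2, -0.7, 0.1]
grip_width: 0.0442
grasp_force: 0.0
plate cloud 721 ((480.900390625, -222.3494415283203), (96.36408996582031, 66.96595001220703), 74.51319122314453) 0.05541958801976727
mean plate [ 479.97185888 -221.47398908   55.38240649]
mean rack 828 [ 479.8584511  -221.19123608   48.5035798 ]
x prof [(-46, 0.0, 154), (-44, 0.0, 145), (-42, 0.0, 123), (-40, 0.03, 92), (-38, 0.11, 66), (-36, 0.1, 70), (-34, 0.03, 103), (-32, 0.0, 138), (-30, 0.0, 160), (-28, 0.0, 171), (-26, 0.0, 173), (-24, 0.0, 173), (24, 0.0, 172), (26, 0.0, 172), (28, 0.0, 172), (30, 0.0, 169), (32, 0.0, 164), (34, 0.0, 158), (36, 0.0, 154), (38, 0.0, 151), (40, 0.0, 144), (42, 0.0, 134), (44, 0.0, 123), (46, 0.0, 115)]
y prof [(-62, 0.0, 136), (-60, 0.0, 132), (-58, 0.0, 127), (-56, 0.0, 126), (-54, 0.0, 127), (-52, 0.0, 130), (-50, 0.0, 139), (-48, 0.0, 152), (-46, 0.0, 163), (-44, 0.0, 170), (-42, 0.0, 172), (42, 0.0, 173), (44, 0.0, 167), (46, 0.01, 148), (48, 0.08, 114), (50, 0.2, 84), (52, 0.17, 83), (54, 0.04, 112), (56, 0.0, 139), (58, 0.0, 152), (60, 0.0, 153), (62, 0.0, 149)]
[ 0.53628318 -0.02748754  0.19401129]
```

Top camera: the plate centre matches the rack's to about 1 mm and no pink shows on the +x or −y sides, so it is flush. Now the knob, pushing with shut fingers.

```bash
python3 go.py 632 -187 150 59 0
```

```text
t [132.8 130.4  43.6] w [ -0.2   -0.45 -73.64] tool z [ 0. -0. -1.] now [536.3 -27.5 194. ] [-179.6    -0.22  -14.64] F [ 1.4  7.6 -0.1] T 12.23 grip 0.04003314497576338
```

```bash
python3 -m creep '[{"tx":13,"ty":13,"tz":0,"wx":0,"wy":0,"wz":-7,"gripper":-1},{"tx":26,"ty":26,"tz":0,"wx":0,"wy":0,"wz":-14,"gripper":-1},{"tx":40,"ty":39,"tz":0,"wx":0,"wy":0,"wz":-21,"gripper":-1},{"tx":53,"ty":52,"tz":0,"wx":0,"wy":0,"wz":-28,"gripper":-1},{"tx":66,"ty":65,"tz":0,"wx":0,"wy":0,"wz":-35,"gripper":-1}]' 20
python3 go.py 632 -187 150 59 0
```

```text
time_s: 12.65
tool_pos: [0.5804, -0.1206, 0.193]
tool_rot: [179.9, -0.1, 20.1]
force: [0.6, 0.4, 0.2]
grip_width: 0.0069
grasp_force: 0.0
t [25.6 80.  43.1] w [  0.09  -0.07 -38.91] tool z [ 0. -0. -1.] now [ 580.4 -120.6  193. ] [ 1.7994e+02 -9.0000e-02  2.0090e+01] F [0.6 0.4 0.2] T 12.65 grip 0.006864113314342838
```

```bash
python3 -m creep '[{"tx":6,"ty":16,"tz":8,"wx":0,"wy":0,"wz":-7,"gripper":-1},{"tx":12,"ty":32,"tz":16,"wx":0,"wy":0,"wz":-14,"gripper":-1},{"tx":18,"ty":48,"tz":24,"wx":0,"wy":0,"wz":-21,"gripper":-1},{"tx":24,"ty":64,"tz":32,"wx":0,"wy":0,"wz":-28,"gripper":-1},{"tx":26,"ty":80,"tz":40,"wx":0,"wy":0,"wz":-35,"gripper":-1}]'
python3 -m creep '[{"tx":0,"ty":0,"tz":0,"wx":0,"wy":0,"wz":-4,"gripper":-1},{"tx":0,"ty":0,"tz":0,"wx":0,"wy":0,"wz":-4,"gripper":-1}]'
python3 go.py 632 -187 77 59 0
python3 - <<'E'
from h import *
for n in('scene','top'):
    p,W=cloud(n);hs=cv2.cvtColor(p,cv2.COLOR_RGB2HSV).astype(int)
    m=(np.hypot(W[...,0]-.61,W[...,1]+.218)<.04)&((hs[...,0]<8)|(hs[...,0]>172))&(hs[...,1]>120)&(W[...,2]>.05); print(n,m.sum(),W[m].mean(0) if m.any() else 0)
E
```

```text
time_s: 13.07
tool_pos: [0.6325, -0.1866, 0.1525]
tool_rot: [179.9, -0.1, 55.1]
force: [-1.0, -0.5, -0.6]
grip_width: 0.0007
grasp_force: 0.0
time_s: 13.23
tool_pos: [0.631, -0.1878, 0.1518]
tool_rot: [180.0, 0.0, 58.7]
force: [0.2, 0.2, 1.1]
grip_width: 0.0002
grasp_force: 0.0
t [ 1.3  0.4 74.8] w [ 0.01  0.04 -0.29] tool z [ 0. -0. -1.] now [ 631.  -187.8  151.8] [1.7999e+02 4.0000e-02 5.8710e+01] F [0.2 0.2 1.1] T 13.23 grip 0.00019852251976651511
scene 59 [ 0.61419013 -0.22160345  0.08737969]
top 0 0
```

```bash
python3 -m creep '[{"tx":0,"ty":0,"tz":18,"wx":0,"wy":0,"wz":0,"gripper":-1},{"tx":1,"ty":0,"tz":36,"wx":0,"wy":0,"wz":-0.3,"gripper":-1},{"tx":1,"ty":0,"tz":54,"wx":0,"wy":0,"wz":-0.3,"gripper":-1},{"tx":1,"ty":0,"tz":74,"wx":0,"wy":0,"wz":-0.3,"gripper":-1},{"tx":1,"ty":0,"tz":74,"wx":0,"wy":0,"wz":-0.3,"gripper":-1}]'
python3 -m creep '[{"tx":-6,"ty":0,"tz":0,"wx":0,"wy":0,"wz":0,"gripper":-1},{"tx":-12,"ty":0,"tz":0,"wx":0,"wy":0,"wz":0,"gripper":-1},{"tx":-16,"ty":0,"tz":0,"wx":0,"wy":0,"wz":0,"gripper":-1},{"tx":-21,"ty":0,"tz":0,"wx":0,"wy":0,"wz":0,"gripper":-1}]'
python3 -m creep '[{"tx":-7,"ty":0.9,"tz":0,"wx":0,"wy":0,"wz":4,"gripper":-1},{"tx":-14.1,"ty":1.4,"tz":0,"wx":0,"wy":0,"wz":8,"gripper":-1},{"tx":-21.2,"ty":1.4,"tz":0,"wx":0,"wy":0,"wz":12,"gripper":-1},{"tx":-28.2,"ty":0.8,"tz":0,"wx":0,"wy":0,"wz":16,"gripper":-1},{"tx":-35.2,"ty":-0.2,"tz":0,"wx":0,"wy":0,"wz":20,"gripper":-1}]'
python3 - <<'E'
from h import *
o=get_obs();print(o['tool_pos'],o['tool_rot'][2])
th=np.radians(o['tool_rot'][2]);P=o['tool_pos'][:2]*1000;oo=np.array([np.cos(th),np.sin(th)]);u=np.array([np.sin(th),-np.cos(th)])
v=P-[526.1,-168.5];print('d',v@oo,'r',v@u)
p,W=cloud('scene');hs=cv2.cvtColor(p,cv2.COLOR_RGB2HSV).astype(int)
m=(np.hypot(W[...,0]-.57,W[...,1]+.24)<.07)&((hs[...,0]<8)|(hs[...,0]>174))&(hs[...,1]>150)&(W[...,2]>.064)&(W[...,2]<.1); print(m.sum(),W[m].mean(0) if m.any() else 0)
E
```

```text
time_s: 13.75
tool_pos: [0.6294, -0.1835, 0.0745]
tool_rot: [-179.7, 0.1, 59.0]
force: [-1.0, 0.1, -0.5]
grip_width: 0.0005
grasp_force: 0.0
time_s: 14.08
tool_pos: [0.6217, -0.2044, 0.0798]
tool_rot: [179.8, -0.0, 59.0]
force: [0.3, -1.0, -0.7]
grip_width: 0.0001
grasp_force: 0.0
time_s: 14.5
tool_pos: [0.6032, -0.2342, 0.0792]
tool_rot: [179.9, -0.1, 38.8]
force: [0.8, 0.4, -0.0]
grip_width: 0.0006
grasp_force: 0.3
[ 0.6031521  -0.23420638  0.07916432] 38.79870046058255
d 18.880013943492322 r 99.48819292413489
13 [ 0.59396142 -0.24880213  0.07517682]
```

The knob is following the fingers. Continuing round the arc.

```bash
python3 -m creep '[{"tx":-7,"ty":0.9,"tz":0,"wx":0,"wy":0,"wz":4,"gripper":-1},{"tx":-14.1,"ty":1.4,"tz":0,"wx":0,"wy":0,"wz":8,"gripper":-1},{"tx":-21.2,"ty":1.4,"tz":0,"wx":0,"wy":0,"wz":12,"gripper":-1},{"tx":-28.2,"ty":0.8,"tz":0,"wx":0,"wy":0,"wz":16,"gripper":-1},{"tx":-35.2,"ty":-0.2,"tz":0,"wx":0,"wy":0,"wz":20,"gripper":-1}]'
python3 -m creep '[{"tx":-7,"ty":0.9,"tz":0,"wx":0,"wy":0,"wz":4,"gripper":-1},{"tx":-14.1,"ty":1.4,"tz":0,"wx":0,"wy":0,"wz":8,"gripper":-1},{"tx":-21.2,"ty":1.4,"tz":0,"wx":0,"wy":0,"wz":12,"gripper":-1},{"tx":-28.2,"ty":0.8,"tz":0,"wx":0,"wy":0,"wz":16,"gripper":-1},{"tx":-35.2,"ty":-0.2,"tz":0,"wx":0,"wy":0,"wz":20,"gripper":-1}]'
cat > arc.py <<'E'
from h import *
o=get_obs();print(o['tool_pos'],o['tool_rot'][2],'F',o['force'])
th=np.radians(o['tool_rot'][2]);P=o['tool_pos'][:2]*1000;oo=np.array([np.cos(th),np.sin(th)]);u=np.array([np.sin(th),-np.cos(th)])
v=P-[526.1,-168.5];print('d',v@oo,'r',v@u)
p,W=cloud('scene');hs=cv2.cvtColor(p,cv2.COLOR_RGB2HSV).astype(int)
m=(np.hypot(W[...,0]-.53,W[...,1]+.265)<.06)&((hs[...,0]<8)|(hs[...,0]>174))&(hs[...,1]>150)&(W[...,2]>.066)&(W[...,2]<.1); print('knob',m.sum(),W[m].mean(0) if m.any() else 0)
L=(W[...,:2]*1000-[482.5,-223])@Ro.from_euler('z',-15.2,degrees=True).as_matrix()[:2,:2]
if m.any(): print('rack frame',L[m].mean(0))
E
python3 arc.py
```

```text
time_s: 14.97
tool_pos: [0.5758, -0.2561, 0.0789]
tool_rot: [179.9, -0.1, 18.9]
force: [0.6, -0.1, -0.4]
grip_width: 0.0004
grasp_force: 0.3
time_s: 15.38
tool_pos: [0.5423, -0.2675, 0.0789]
tool_rot: [179.9, -0.2, -1.1]
force: [0.8, -1.4, -0.2]
grip_width: 0.0006
grasp_force: 0.3
[ 0.54231813 -0.26752665  0.07894716] -1.1047232766166892 F [ 0.80832637 -1.42783307 -0.22369315]
d 18.124340207466098 r 98.69555763590783
knob 11 [ 0.53910408 -0.27581357  0.08443055]
rack frame [ 68.47102189 -36.12498886]
```

```bash
python3 -m creep '[{"tx":-5.2,"ty":0.8,"tz":0,"wx":0,"wy":0,"wz":3,"gripper":-1},{"tx":-10.5,"ty":1.2,"tz":0,"wx":0,"wy":0,"wz":6,"gripper":-1},{"tx":-14.1,"ty":1.4,"tz":0,"wx":0,"wy":0,"wz":8,"gripper":-1},{"tx":-17.6,"ty":1.4,"tz":0,"wx":0,"wy":0,"wz":10,"gripper":-1},{"tx":-21.2,"ty":1.4,"tz":0,"wx":0,"wy":0,"wz":12,"gripper":-1}]'
python3 -m creep '[{"tx":-1,"ty":0,"tz":0,"wx":0,"wy":0,"wz":0.6,"gripper":-1},{"tx":-2,"ty":0,"tz":0,"wx":0,"wy":0,"wz":1.2,"gripper":-1},{"tx":-2,"ty":0,"tz":0,"wx":0,"wy":0,"wz":1.2,"gripper":-1}]'
python3 arc.py
```

```text
time_s: 15.85
tool_pos: [0.5228, -0.2684, 0.079]
tool_rot: [180.0, -0.3, -12.9]
force: [4.7, -0.5, -2.3]
grip_width: 0.0004
grasp_force: 2.0
time_s: 16.1
tool_pos: [0.5192, -0.2678, 0.0786]
tool_rot: [180.0, -0.1, -14.1]
force: [1.7, -1.6, 0.1]
grip_width: 0.0007
grasp_force: 0.7
[ 0.51919076 -0.26776007  0.07855564] -14.114894617766998 F [ 1.67973846 -1.59481385  0.14829777]
d 17.50562556135035 r 97.94820823082114
knob 1 [ 0.51853839 -0.27915512  0.08514723]
rack frame [ 49.50090203 -44.74174258]
```

The detent force rose to 4.7 N and then fell, so I'll push gently to the stop.

```bash
python3 -m creep '[{"tx":-1,"ty":0,"tz":0,"wx":0,"wy":0,"wz":0.5,"gripper":-1},{"tx":-2,"ty":0,"tz":0,"wx":0,"wy":0,"wz":1,"gripper":-1},{"tx":-2,"ty":0,"tz":0,"wx":0,"wy":0,"wz":1,"gripper":-1}]'
python3 -m creep '[{"tx":-1,"ty":0,"tz":0,"wx":0,"wy":0,"wz":0,"gripper":-1},{"tx":-1.5,"ty":0,"tz":0,"wx":0,"wy":0,"wz":0,"gripper":-1},{"tx":-1.5,"ty":0,"tz":0,"wx":0,"wy":0,"wz":0,"gripper":-1}]'
```

```text
time_s: 16.4
tool_pos: [0.5161, -0.2666, 0.0776]
tool_rot: [-180.0, 0.1, -15.2]
force: [0.6, -0.2, 0.2]
grip_width: 0.0005
grasp_force: 0.4
time_s: 16.65
tool_pos: [0.5158, -0.2665, 0.0778]
tool_rot: [180.0, -0.1, -15.1]
force: [1.8, -1.9, -1.6]
grip_width: 0.0006
grasp_force: 1.5
```

```bash
python3 -m creep '[{"tx":-0.7,"ty":0,"tz":0,"wx":0,"wy":0,"wz":0,"gripper":-1},{"tx":-1.4,"ty":0,"tz":0,"wx":0,"wy":0,"wz":0,"gripper":-1},{"tx":-2,"ty":0,"tz":0,"wx":0,"wy":0,"wz":0,"gripper":-1},{"tx":-2,"ty":0,"tz":0,"wx":0,"wy":0,"wz":0,"gripper":-1}]'
python3 arc.py
```

```text
time_s: 16.98
tool_pos: [0.5155, -0.2664, 0.078]
tool_rot: [180.0, -0.3, -15.1]
force: [6.9, -3.1, -5.4]
grip_width: 0.0006
grasp_force: 3.9
[ 0.51552243 -0.26637007  0.07804544] -15.135990246232497 F [ 6.8651775  -3.10548597 -5.38259867]
d 15.34431864147997 r 97.23676335572193
knob 3 [ 0.51798525 -0.27826492  0.09033413]
rack frame [ 48.73371538 -44.0277097 ]
```

It is firmly against the stop, with the force rising and no motion. I'll back off, rise and look.

```bash
python3 -m creep '[{"tx":4,"ty":0,"tz":0,"wx":0,"wy":0,"wz":0,"gripper":-1},{"tx":12,"ty":0,"tz":0,"wx":0,"wy":0,"wz":0,"gripper":-1},{"tx":25,"ty":0,"tz":0,"wx":0,"wy":0,"wz":0,"gripper":-1},{"tx":30,"ty":0,"tz":-20,"wx":0,"wy":0,"wz":0,"gripper":-1},{"tx":30,"ty":0,"tz":-50,"wx":0,"wy":0,"wz":0,"gripper":-1}]'
python3 -m creep '[{"tx":10,"ty":-30,"tz":-30,"wx":0,"wy":0,"wz":0,"gripper":-1},{"tx":20,"ty":-65,"tz":-60,"wx":0,"wy":0,"wz":0,"gripper":-1},{"tx":20,"ty":-100,"tz":-80,"wx":0,"wy":0,"wz":0,"gripper":-1},{"tx":20,"ty":-140,"tz":-80,"wx":0,"wy":0,"wz":0,"gripper":-1},{"tx":20,"ty":-180,"tz":-80,"wx":0,"wy":0,"wz":0,"gripper":-1}]'
python3 -m creep '[{"tx":0,"ty":-30,"tz":0,"wx":0,"wy":0,"wz":0,"gripper":-1},{"tx":0,"ty":-60,"tz":0,"wx":0,"wy":0,"wz":0,"gripper":-1},{"tx":0,"ty":-60,"tz":0,"wx":0,"wy":0,"wz":0,"gripper":-1}]'
python3 arc.py
python3 - <<'E'
from h import *
from chk import chk
chk('top6')
p=np.load('top6.npz')['p'];q,_=optics.read_camera('scene')
cv2.imwrite('pics/end.png',np.hstack([cv2.resize(q[215:290,205:305],(480,360),interpolation=3),cv2.resize(p[185:255,360:430],(320,360),interpolation=3)])[...,::-1])
E
```

```text
time_s: 17.45
tool_pos: [0.541, -0.2719, 0.1249]
tool_rot: [-180.0, 0.4, -15.1]
force: [0.4, -0.3, -0.1]
grip_width: 0.0005
grasp_force: 0.0
time_s: 17.87
tool_pos: [0.6095, -0.1058, 0.2103]
tool_rot: [-179.9, -0.2, -15.2]
force: [1.1, 1.3, -0.2]
grip_width: 0.0006
grasp_force: 0.0
time_s: 18.12
tool_pos: [0.625, -0.0386, 0.207]
tool_rot: [-179.7, 0.2, -14.5]
force: [-1.3, 2.2, -0.3]
grip_width: 0.0005
grasp_force: 0.0
[ 0.6250231  -0.03863824  0.20704038] -14.489949020280875 F [-1.34353827  2.2453312  -0.34615012]
d 63.283781353547795 r -150.48262584460616
knob 44 [ 0.50275427 -0.266222    0.0836609 ]
rack frame [ 30.87804023 -36.39948883]
plate cloud 607 ((477.0007019042969, -227.3555145263672), (108.77947235107422, 63.246097564697266), 72.88516998291016) 0.05538713449197756
mean plate [ 474.21768122 -220.32023285   55.35872333]
mean rack 828 [ 479.8584511  -221.19123608   48.5035798 ]
x prof [(-46, 0.0, 157), (-44, 0.0, 148), (-42, 0.0, 127), (-40, 0.03, 95), (-38, 0.11, 67), (-36, 0.11, 72), (-34, 0.03, 105), (-32, 0.0, 141), (-30, 0.0, 164), (-28, 0.0, 174), (-26, 0.0, 177), (-24, 0.0, 178), (24, 0.0, 129), (26, 0.0, 119), (28, 0.0, 117), (30, 0.0, 118), (32, 0.0, 123), (34, 0.0, 130), (36, 0.0, 141), (38, 0.0, 147), (40, 0.0, 146), (42, 0.0, 137), (44, 0.0, 126), (46, 0.0, 118)]
y prof [(-62, 0.0, 140), (-60, 0.0, 135), (-58, 0.0, 131), (-56, 0.0, 129), (-54, 0.0, 129), (-52, 0.0, 132), (-50, 0.0, 142), (-48, 0.0, 156), (-46, 0.0, 168), (-44, 0.0, 174), (-42, 0.0, 177), (42, 0.0, 177), (44, 0.0, 170), (46, 0.01, 152), (48, 0.09, 117), (50, 0.21, 85), (52, 0.17, 85), (54, 0.04, 115), (56, 0.0, 142), (58, 0.0, 155), (60, 0.0, 156), (62, 0.0, 153)]
```

View pics/end.png

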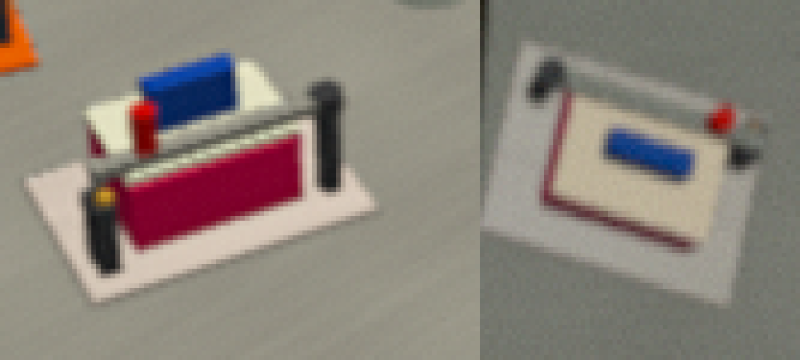

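The picture shows the bar shut from the hinge (325,100) to the catch (103,200), the knob at (145,125), and the plate flush and unmoved. Handing in.

```bash
python3 -m creep '[{"tx":0,"ty":0,"tz":0,"wx":0,"wy":0,"wz":0,"gripper":-1},{"tx":0,"ty":0,"tz":0,"wx":0,"wy":0,"wz":0,"gripper":-1},{"tx":0,"ty":0,"tz":0,"wx":0,"wy":0,"wz":0,"gripper":-1}]'; python3 -c "
from cell import env
print(env.sign_off())"
```

```text
time_s: 18.52
tool_pos: [0.6237, -0.0507, 0.2079]
tool_rot: [180.0, -0.0, -15.3]
force: [-0.6, 0.5, -0.2]
grip_width: 0.0007
grasp_force: 0.0
the job is handed in; nothing more can be done
None
```

The plate is on the pink rack, flush to about 1 mm and released, and the keeper bar is shut against its stop; I handed the job in at 18.5 s (no verdict came back).

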